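Tip the charcoal stubs through the flap of the waste box and close up the stick box

TASK

Clear up the charcoal table: gather all the worn stubs that lie about in the little metal pan, then take the pan by its tab, push the spring flap of the waste box open with the pan's lip (do not touch the flap with the gripper) and tip the stubs in, so that all are in the box and the flap is shut again. Set the empty pan back squarely on its wooden rest, put the lid squarely down on the stick box, and leave the brush pot, the metal bottle and the tape roll where they stand.

Things in the scene. Friction and masses are not known exactly. Their poses are not given: they have to be found in the camera images.
- stub0: worn square charcoal stub, black, 14 x 14 mm and 28 mm long (along x), 12 g, lying on the table; may be absent. Origin at the middle of its underside (7 mm below its middle)
- stub1: worn square charcoal stub, black, 14 x 14 mm and 28 mm long (along x), 12 g, lying on the table; may be absent. Origin at the middle of its underside (7 mm below its middle)
- stub2: worn square charcoal stub, black, 14 x 14 mm and 28 mm long (along x), 12 g, lying on the table; may be absent. Origin at the middle of its underside (7 mm below its middle)
- stub3: worn square charcoal stub, black, 14 x 14 mm and 28 mm long (along x), 12 g, lying on the table; may be absent. Origin at the middle of its underside (7 mm below its middle)
- stub4: worn square charcoal stub, black, 14 x 14 mm and 28 mm long (along x), 12 g, lying on the table; may be absent. Origin at the middle of its underside (7 mm below its middle)
- stub5: worn square charcoal stub, black, 14 x 14 mm and 28 mm long (along x), 12 g, lying on the table; may be absent. Origin at the middle of its underside (7 mm below its middle)
- pan: smooth metal pan, 110 (x) x 72 (y) mm, 150 g, open at the top and at its front end (+x), where the bare edge of the 3 mm floor is the pouring lip. Side and back walls 3 mm thick, up to 25 mm over the underside; a wooden tab at the back. Stubs slide on it beyond about 20 degrees of tilt (16 to 23). Origin: middle of the underside, z up. Starts empty on the rest, axes parallel to the rest's
- pan_tab (a point): grip point on the pan's tab, at (-69, 0, 57) mm in the pan's frame. The tab is a wooden plate 36 mm wide (y), 10 mm thick, leaning back (to -x) 25 degrees from upright; this point is in the middle of its thickness, 41 mm up the slope from its root at (-52, 0, 20) mm, 21 mm below its top end. Frame as the pan's
- pan_lip (a point): middle of the pan's pouring lip: front lower edge of the floor, at (55, 0, 0) mm in the pan's frame. Frame as the pan's
- rest: fixed wooden board, 118 (x) x 80 (y) x 12 mm, on which the pan has its place, centred, lengthways. Origin: middle of the board's underside on the table; its top is 12 mm up
- waste_box: fixed grey metal waste box with clear top, 180 deep (x) x 150 wide (y) x 200 mm high, walls 4 mm; front faces its own -x. Origin: middle of the underside, on the table. Front upright to a sill 115 mm high at x = -90 mm; above it an opening 138 mm wide slopes up and back to x = -45, z = 192 mm, filled by the flap. Empty behind
- sill (a point): middle of the lower edge of the opening, in the waste box's frame at (-90, 0, 115) mm. Frame as the waste box's
- flap (a joint): spring flap's angle, rad: 0 shut, growing inwards, to 1.35. Steel plate 136 mm wide, 86 mm long, hinged along its upper edge at (-45, 0, 192) mm in the waste box's frame; shut, it slopes down and forward to the sill, 0.51 rad from upright. Its spring shuts it: about 0.4 N at the lower edge starts it, about 1.2 N holds it at 1 rad
- flap_edge (a point): middle of the flap's free lower edge; moves with the flap. Axes at joint 0 as the waste box's
- stick_box: fixed wooden box, 130 (x) x 90 (y) x 45 mm high outside, walls 5 mm, open on top, with fresh charcoal sticks inside (lying lower than 33 mm). Origin: middle of the underside, on the table
- lid: loose wooden lid, 110 g: plate 130 (x) x 90 (y) x 6 mm; below it a panel 112 x 72 x 6 mm that enters the box's mouth (120 x 80 mm); on top a bar grip 44 mm long (x), 14 mm thick (y), 32 mm high. Origin: middle of the panel's underside; plate top at 12 mm, grip top at 44 mm. Lies right way up on the table. Fully home, its origin is 39 mm above the box's; either way round will do
- brush_pot: steel pot with brushes, 72 mm across, 212 mm high, a bystander. Origin: middle of its underside
- fixative: closed metal bottle, 54 mm across, 170 mm high, a bystander. Origin: middle of its underside
- tape_roll: roll of paper tape, 90 mm across, 30 mm high, a bystander. Origin: middle of its underside

How it is judged (in metres and radians):
On the way, in this order (a step that is already met when the one before it is completed fails the run):
1. all the stubs lie in the pan together (x of stub0 in the frame of pan between -0.056 and 0.056 m and y of stub0 in the frame of pan between -0.036 and 0.036 m and z of stub0 in the frame of pan between -0.002 and 0.045 m and x of stub1 in the frame of pan between -0.056 and 0.056 m and y of stub1 in the frame of pan between -0.036 and 0.036 m and z of stub1 in the frame of pan between -0.002 and 0.045 m and x of stub2 in the frame of pan between -0.056 and 0.056 m and y of stub2 in the frame of pan between -0.036 and 0.036 m and z of stub2 in the frame of pan between -0.002 and 0.045 m and x of stub3 in the frame of pan between -0.056 and 0.056 m and y of stub3 in the frame of pan between -0.036 and 0.036 m and z of stub3 in the frame of pan between -0.002 and 0.045 m and x of stub4 in the frame of pan between -0.056 and 0.056 m and y of stub4 in the frame of pan between -0.036 and 0.036 m and z of stub4 in the frame of pan between -0.002 and 0.045 m and x of stub5 in the frame of pan between -0.056 and 0.056 m and y of stub5 in the frame of pan between -0.036 and 0.036 m and z of stub5 in the frame of pan between -0.002 and 0.045 m), for 0.3 s.
2. the tilted pan itself holds the flap pressed open (value of joint flap above 0.35 rad and contact force between pan and flap above 0.1 N and angle between pan's own z axis and vertical above 0.3 rad), for 0.1 s.
3. all the stubs are in the waste box and the flap is shut again (x of stub0 in the frame of waste_box between -0.09 and 0.09 m and y of stub0 in the frame of waste_box between -0.075 and 0.075 m and z of stub0 in the frame of waste_box between -0.002 and 0.1 m and x of stub1 in the frame of waste_box between -0.09 and 0.09 m and y of stub1 in the frame of waste_box between -0.075 and 0.075 m and z of stub1 in the frame of waste_box between -0.002 and 0.1 m and x of stub2 in the frame of waste_box between -0.09 and 0.09 m and y of stub2 in the frame of waste_box between -0.075 and 0.075 m and z of stub2 in the frame of waste_box between -0.002 and 0.1 m and x of stub3 in the frame of waste_box between -0.09 and 0.09 m and y of stub3 in the frame of waste_box between -0.075 and 0.075 m and z of stub3 in the frame of waste_box between -0.002 and 0.1 m and x of stub4 in the frame of waste_box between -0.09 and 0.09 m and y of stub4 in the frame of waste_box between -0.075 and 0.075 m and z of stub4 in the frame of waste_box between -0.002 and 0.1 m and x of stub5 in the frame of waste_box between -0.09 and 0.09 m and y of stub5 in the frame of waste_box between -0.075 and 0.075 m and z of stub5 in the frame of waste_box between -0.002 and 0.1 m and value of joint flap below 0.1 rad), for 0.2 s.
At the end, for the whole second after the job is handed in: All stubs present lie in the waste box below the sill and the flap is shut (within 0.1 rad); the pan stands upright on its rest, centred within 15 mm and lengthways within 0.15 rad; the lid is fully home on the stick box, centred within 7 mm, within 0.1 rad; pan and lid are at rest (all of step 3 and horizontal distance between pan and rest below 0.015 m and angle between the x axis of pan and the x axis of rest, either way round below 0.15 rad and z of pan in the frame of rest between 0.009 and 0.016 m and angle between pan's own z axis and vertical below 0.08 rad and horizontal distance between lid and stick_box below 0.007 m and angle between the x axis of lid and the x axis of stick_box, either way round below 0.1 rad and z of lid in the frame of stick_box between 0.035 and 0.042 m and angle between lid's own z axis and vertical below 0.06 rad and linear speed of each of pan, lid below 0.02 m/s); the robot touches nothing.
It fails at once if a bystander (brush pot, metal bottle, tape roll) is shifted by more than 30 mm (distance of any of brush_pot, fixative, tape_roll from where it was at the start of the episode above 0.03 m).
It fails at once if the gripper presses the flap (more than 2 N) (contact force between the fingers and flap above 2 N).
Of stub0, stub1, stub2, stub3, stub4, stub5 only 4 to 6 are there at a start; the rules pass over those that are not, and their reading is None.
At some moment in a run one of stub0, stub1, stub2, stub3, stub4, stub5, lid may be knocked a few centimetres aside while the robot is not near it.
It also fails if it takes over 208 s, if anything falls off the work surface, if the arm or the gripper's body presses on something with over 40 N, if the wrist force passes 120 N, or if a joint passes its speed limit or range.

ROBOT

A 6-joint arm with a two-finger parallel gripper is mounted at the origin on the work surface. World frame = base frame: x ahead of the robot, y to its left, z up, the work surface at z = 0. Lengths are in m, angles in degrees, forces in N, time in s.
With the tool pointing down it reaches from about 0.4 to 0.825 m from the base axis. Payload 7 kg.
Tool frame: the origin (TCP) lies between the finger pads; the fingertips stand 14 mm ahead of it and the grasp point (between the pads) lies 5 mm behind it (r.tips_ahead is the distance from the TCP to the fingertips, in m); z points along the fingers, y is the direction in which the jaws open and shut (so a half turn about z gives the same grasp; the last joint's range is limited). The gripper opens to 88 mm and grips with 3 to 60 N. Pads are 19 mm wide; open, the fingers measure 130 mm over their backs; the gripper's body (78 mm by 193 mm) begins 47 mm behind the grasp point.
Start: joints at [90.418, 20.546, 0.682, 0, -70.136, -16.507], TCP at [0.187, 0.649, 0.241] pointing down, gripper open.
Joint ranges: [-176.03, 176.03], [-82.01, 121.73], [-58.28, 71.71], [-173.87, 95.51], [-174.79, -0.11], [-173.66, 173.66]. Speed limits (degrees/s): [136.94, 136.94, 172.46, 180, 180, 180].

INTERFACE

Orientations are given as [roll, pitch, yaw] about the fixed x, y, z axes, in that order (R = Rz(yaw) Ry(pitch) Rx(roll)).
In Python, from plant import r gives the robot as it stands.
- The arm moves only by the tool apply_moves, never from a script. Its arguments are lists of equal length, an entry for each row: "slide": the shift along the tool's x, y, z as a fraction of full scale, a list of three; "turn": the turn, a rotation vector about the tool's x, y, z as a fraction of full scale, a list of three; "jaw": the closure, from 0 (fully open) to 1 (shut). In form: {"slide": [[dx, dy, dz], ...], "turn": [[wx, wy, wz], ...], "jaw": [jaw, ...]}. A call has 1 to 8 rows; each row shifts and turns the commanded pose from where the row before left it, along the tool's axes as they then stand; what a row does not reach is not made up. Full scale, the value 1, is 0.1 m for a shift and 1.5 rad for a turn. A row lasts 1/10 s, in which the tool goes at most 50 mm and 8.59 degrees, less where a joint would pass 70% of its speed; a pose out of reach is approached as far as the arm can. A call with a number of a shift or a turn outside -1 to 1 is refused whole. A call with a gripper value outside its range is refused whole. The fingers move at their own pace and stop on an object; "newtons" is the grip in N (left out, the last holds). Time passes only in rows, so rows that do not move let the fingers close. It gives the time, the measured TCP pose, the force and the opening at its end, in the units of the state.
- r.get_state(): the state, without advancing time (a new reading comes with each control period).
- r.capture(name): name is "scene" or "top"; returns a dict with "pixels" (480x640x3 uint8, blue, green, red), "depth" (480x640 float32, m along the optical axis (not along the pixel's ray), 0 where there is no reading), "fx", "fy", "cx", "cy" (pixels), "dist_coeffs" ([k1, k2, p1, p2, k3] as OpenCV has them; the pictures are not rectified), "rvec" (rotation vector, rad) and "tvec" (3), from world to camera coordinates, as OpenCV has them. Camera axes: x right, y down, z forward; pixel columns grow to the right and rows downward; lengths in m; the calibration is good to about 2 mm. A picture is of the moment at which its call begins.
- r.close_job(): hands the job in, once; it reports no verdict.
The state is a dict: "time_s": time; "joints": joint angles; "qd": joint speeds; "joint_torque": joint torques, N m; "tcp_pos": TCP position; "eef_rot": TCP orientation; "contact_force": force on the tool from outside, world axes, zero at the start; "moment": the same for the moment, N m; "gripper_width": finger opening in m.
Only numpy, scipy, OpenCV 4.12 (cv2) and the standard library are available. Lean on these libraries where they do the work, as an engineer would, in place of code of your own. Each camera call takes 0.05 s, during which the arm holds its last target.

## Working session

There is one attempt and no reset: what is moved stays moved. The work goes in short steps, Python scripts to look and compute and a tool call to move; the robot and the scene stay as the last step left them, time stands still between calls to the robot, and variables do not carry over. Pictures are saved under pics/ and viewed, and the job is handed in when it is done.

Besides the shell and the picture viewer there is one more tool, called after "Call:" in YAML: its name, and indented under it one key for each argument. apply_moves: Moves the arm, as the interface text tells. Shift numbers are shares of 0.1 m and turn numbers shares of 1.5 rad, none past 1 either way. Its arguments: {"type":"object","properties":{"slide":{"type":"array"},"turn":{"type":"array"},"jaw":{"type":"array"},"newtons":{"type":"number"}},"required":["slide","turn","jaw"]}

```bash
ls; mkdir -p pics; cat > h.py <<'E'
import numpy as np, cv2
from plant import r
def cap(n):
    c=r.capture(n); c['K']=np.array([[c['fx'],0,c['cx']],[0,c['fy'],c['cy']],[0,0,1]]);c['D']=np.array(c['dist_coeffs'],float)
    c['R']=cv2.Rodrigues(np.array(c['rvec'],float))[0]; c['t']=np.array(c['tvec'],float).reshape(3); return c
def ray(c,uv,z):
    p=cv2.undistortPoints(np.array(uv,float).reshape(-1,1,2),c['K'],c['D']).reshape(-1,2)
    d=np.c_[p,np.ones(len(p))]@c['R']; o=-c['R'].T@c['t']
    s=(z-o[2])/d[:,2]; return o+s[:,None]*d
def dep(c,uv):
    uv=np.array(uv,int).reshape(-1,2)
    p=cv2.undistortPoints(uv.astype(float).reshape(-1,1,2),c['K'],c['D']).reshape(-1,2)
    z=c['depth'][uv[:,1],uv[:,0]][:,None]
    return (np.c_[p,np.ones(len(p))]*z-c['t'])@c['R']
def cloud(c):
    v,u=np.mgrid[0:480,0:640]; return dep(c,np.c_[u.ravel(),v.ravel()]).reshape(480,640,3)
def proj(c,P):
    return cv2.projectPoints(np.array(P,float).reshape(-1,1,3),np.array(c['rvec'],float),np.array(c['tvec'],float),c['K'],c['D'])[0].reshape(-1,2)
E
python3 - <<'E'
from h import *
print(r.get_state())
for n in('scene','top'):
    c=cap(n); cv2.imwrite(f'pics/{n}0.png',c['pixels']); print(n,c['fx'],c['D'],-c['R'].T@c['t'],c['R'][2], (c['depth']>0).mean())
    np.save(f'{n}0.npy',cloud(c))
E
```

```text
pics
{'time_s': 0.0, 'joints': array([ 9.04175497e+01,  2.05911749e+01,  6.32170366e-01, -2.23263574e-02,
       -7.01357018e+01, -1.65058280e+01]), 'qd': array([ 0.02570326, -0.02102898,  0.05577291, -0.0616293 , -0.08169616,
        0.07668218]), 'joint_torque': array([-8.63951955e-04, -5.82716918e+01,  2.93047106e+01,  6.99704289e+00,
        6.87337102e-03, -1.72168834e-04]), 'tcp_pos': array([0.18694856, 0.6480884 , 0.23960649]), 'eef_rot': array([ 1.79903233e+02, -6.78709339e-03, -1.60958763e+01]), 'contact_force': array([ 0.06981192,  0.18277026, -0.81272618]), 'moment': array([0.01662617, 0.04475774, 0.02321486]), 'gripper_width': 0.08745572863352959}
scene 500.7578947594635 [-0.08059669  0.          0.          0.          0.        ] [1.14459837 0.25223797 0.83394858] [-0.58952451 -0.29358192 -0.75250947] 0.9962337239583333
top 607.953949447565 [-0.02259014  0.          0.          0.          0.        ] [ 0.45657668 -0.00698043  1.31061364] [ 0.13093664  0.01294385 -0.99130624] 0.996181640625
```

View pics/scene0.png

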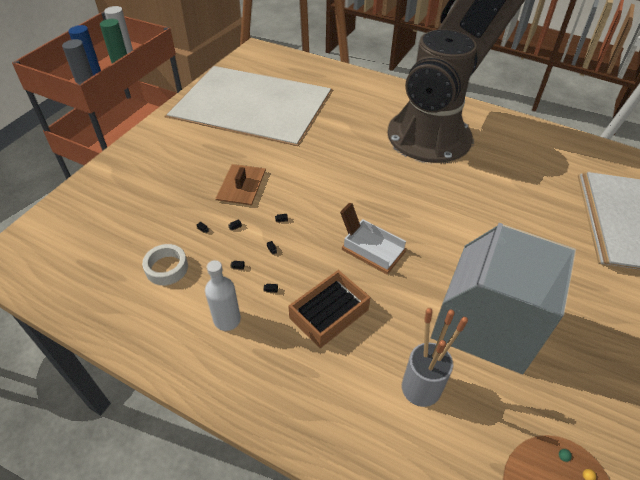

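View pics/top0.png

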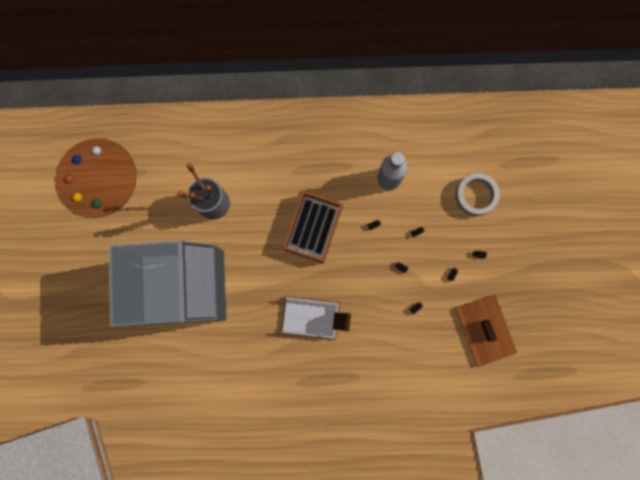

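```bash
cat > find.py <<'E'
from h import *
def stubs(c,z=0.014,save=None):
    im=c['pixels']; m=((im.max(2)<50)*255).astype('uint8'); 
    cs=cv2.findContours(m,cv2.RETR_EXTERNAL,cv2.CHAIN_APPROX_NONE)[0]
    out=[]
    for k in cs:
        if cv2.contourArea(k)<25: continue
        (u,v),(w,h),a=cv2.minAreaRect(k)
        P=ray(c,k.reshape(-1,2),z)[:,:2]
        (x,y),(w,h),a=cv2.minAreaRect((P*1000).astype('float32'))
        if w<h: a+=90; w,h=h,w
        out.append((round(u),round(v),round(x),round(y),round(w),round(h),round((a+90)%180-90)))
    return out
E
python3 - <<'E'
from find import *
for n in('scene','top'):
    c=cap(n); print(n)
    for o in stubs(c): print(o)
c=cap('top')
im=cv2.resize(c['pixels'][150:380,80:540],None,fx=1.7,fy=1.7,interpolation=cv2.INTER_CUBIC);cv2.imwrite('pics/topz.png',im)
print(ray(c,[(0,0),(640,0),(0,480),(640,480),(320,240)],0))
E
```

```text
scene
(65, 361, 978, -362, 291, 37, 77)
(270, 288, 658, -107, 26, 17, -62)
(328, 305, 641, 15, 105, 68, -20)
(237, 264, 640, -200, 26, 19, -62)
(271, 247, 565, -161, 35, 15, 53)
(202, 227, 588, -329, 33, 16, 79)
(235, 225, 547, -269, 27, 21, -31)
(281, 218, 479, -188, 26, 22, -49)
(351, 221, 414, -43, 70, 18, 39)
(241, 178, 408, -344, 66, 18, 17)
(63, 165, 582, -779, 106, 11, 62)
(412, 132, 24, -41, 126, 25, 4)
(98, 130, 427, -811, 185, 15, 55)
(457, 129, -60, 59, 152, 46, 25)
(38, 110, 436, -1047, 253, 17, 61)
(623, 88, -553, 477, 384, 58, -13)
(176, 74, 89, -809, 221, 15, 45)
(84, 60, 159, -1140, 232, 20, 55)
(452, 42, -544, -102, 172, 141, 27)
(350, 24, -488, -473, 172, 37, 26)
(561, 34, -845, 231, 480, 23, 0)
(333, 30, -422, -510, 340, 27, 27)
(460, 47, -572, -60, 967, 203, 0)
(446, 10, -781, -204, 223, 22, 6)
(405, 34, -533, -278, 544, 73, 21)
top
(486, 331, 420, -337, 41, 9, 17)
(340, 321, 449, -31, 32, 26, -9)
(416, 307, 474, -192, 23, 11, -54)
(452, 274, 542, -273, 24, 10, -29)
(401, 267, 560, -164, 24, 11, 57)
(479, 254, 582, -333, 26, 11, 88)
(417, 231, 636, -203, 24, 9, -65)
(373, 225, 654, -109, 23, 10, -66)
(209, 214, 686, 245, 31, 11, 88)
(325, 231, 643, -5, 100, 12, -20)
(317, 227, 652, 12, 100, 13, -21)
(309, 226, 656, 30, 99, 13, -20)
(301, 222, 664, 46, 99, 13, -20)
(200, 199, 721, 264, 40, 18, -66)
(196, 188, 746, 273, 23, 13, 80)
(320, 40, 1080, 2, 1465, 197, 88)
[[ 1.21373408  0.73805655  0.        ]
 [ 1.15760401 -0.74403199  0.        ]
 [ 0.13682549  0.69403753  0.        ]
 [ 0.1043849  -0.64096006  0.        ]
 [ 0.62508016  0.00629001  0.        ]]
```

View pics/topz.png

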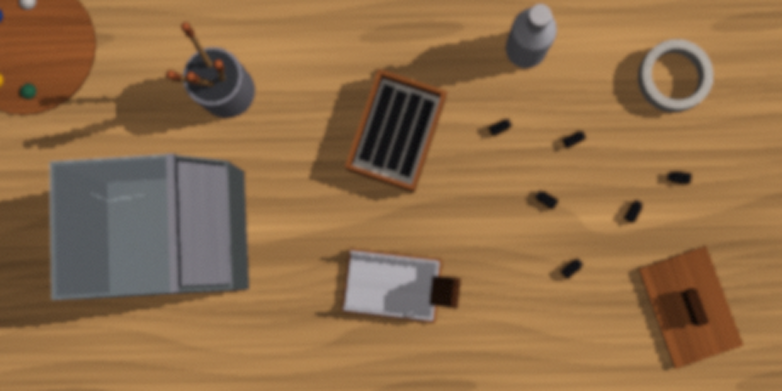

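```bash
cat > meas.py <<'E'
from h import *
def rect(P):
    (x,y),(w,h),a=cv2.minAreaRect((P[:,:2]*1000).astype('float32'))
    if w<h: a+=90; w,h=h,w
    return [round(float(t),1) for t in (x,y,w,h,(a+90)%180-90)]
def trim(P,k=2):
    return P
E
python3 - <<'E'
from meas import *
for n in('scene','top'):
    C=np.load(n+'0.npy').reshape(-1,3); im=cv2.imread(f'pics/{n}0.png').reshape(-1,3)
    ins=(C[:,0]>.3)&(C[:,0]<.85)&(C[:,1]>-.45)&(C[:,1]<.42)
    print(n,'table z',np.median(C[ins][:,2]))
    # components by height in a 3mm grid
    k=ins&(C[:,2]>.007)
    g=np.zeros((190,300),'uint8'); ix=((C[k,0]-.3)/.003).astype(int); iy=((C[k,1]+.45)/.003).astype(int); g[ix,iy]=1
    g=cv2.morphologyEx(g,cv2.MORPH_CLOSE,np.ones((3,3)))
    nl,L,st,ce=cv2.connectedComponentsWithStats(g)
    lab=L[ix,iy]; K=C[k]
    for i in range(1,nl):
        P=K[lab==i]
        if len(P)<15: continue
        print(i,len(P),rect(P),'mean',P.mean(0).round(4),'zmax',np.percentile(P[:,2],98).round(3))
E
```

```text
scene table z 0.0005830380809200466
1 1382 [421.8, -337.2, 136.0, 92.8, 17.8] mean [ 0.4277 -0.3334  0.0146] zmax 0.045
2 2299 [459.1, 23.0, 141.6, 80.3, 82.7] mean [0.4584 0.0248 0.0269] zmax 0.086
3 13778 [530.8, 305.6, 181.3, 156.0, -88.5] mean [0.5673 0.3127 0.1517] zmax 0.202
4 71 [473.1, -192.2, 27.7, 17.8, -59.7] mean [ 0.4752 -0.1905  0.0123] zmax 0.017
5 76 [543.2, -273.9, 28.1, 17.4, -31.1] mean [ 0.5439 -0.2724  0.012 ] zmax 0.016
6 74 [560.7, -164.8, 32.0, 13.9, 60.7] mean [ 0.5621 -0.1636  0.012 ] zmax 0.015
7 64 [584.5, -333.6, 30.9, 15.2, 77.6] mean [ 0.5845 -0.3327  0.0124] zmax 0.017
8 3495 [651.0, 21.7, 132.6, 92.8, -19.9] mean [0.655  0.023  0.0315] zmax 0.046
9 86 [638.4, -203.1, 28.2, 16.9, -55.3] mean [ 0.6377 -0.2015  0.0123] zmax 0.016
10 93 [655.3, -109.6, 27.1, 15.5, -64.1] mean [ 0.6558 -0.1082  0.0122] zmax 0.016
11 1014 [711.7, -332.2, 90.1, 89.7, 21.2] mean [ 0.7147 -0.33    0.0237] zmax 0.032
12 3044 [714.8, 238.3, 72.8, 70.6, 77.0] mean [0.7236 0.2391 0.106 ] zmax 0.215
13 1602 [761.1, -143.6, 52.1, 44.7, -51.4] mean [ 0.7672 -0.1371  0.0942] zmax 0.17
[... 495 characters left out ...]
ean [ 0.5612 -0.167   0.0148] zmax 0.021
392 98 [578.4, -327.8, 37.7, 29.9, -41.5] mean [ 0.5824 -0.3325  0.0142] zmax 0.02
406 2731 [645.0, 7.9, 139.7, 127.2, -25.1] mean [0.6515 0.0198 0.0314] zmax 0.049
489 90 [636.2, -205.1, 37.3, 25.8, 76.7] mean [ 0.6363 -0.2042  0.0138] zmax 0.02
519 85 [653.8, -110.1, 32.5, 18.5, -47.3] mean [ 0.6547 -0.1116  0.0139] zmax 0.019
547 822 [705.8, -332.6, 99.8, 90.2, -12.7] mean [ 0.7108 -0.3334  0.0275] zmax 0.036
587 1400 [712.0, 233.8, 76.0, 70.1, 78.2] mean [0.7071 0.231  0.1065] zmax 0.217
645 807 [752.7, -153.2, 77.8, 48.2, 73.3] mean [ 0.7466 -0.1447  0.1066] zmax 0.174
659 40 [767.5, 405.0, 63.6, 29.1, -0.6] mean [0.7696 0.4139 0.0088] zmax 0.012
```

```bash
cat > plan.py <<'E'
from h import *
from scipy.spatial.transform import Rotation as Ro
def st():
    s=r.get_state(); R=Ro.from_euler('xyz',s['eef_rot'],degrees=True)
    return s,np.array(s['tcp_pos']),R
def down(yaw): return Ro.from_euler('xyz',[180,0,yaw],degrees=True)
def go(pos,Rt,p=None,R=None,half=True):
    s,p0,R0=st()
    p=p0 if p is None else np.array(p); R=R0 if R is None else R
    c=[Rt]+([Rt*Ro.from_euler('z',180,degrees=True)] if half else [])
    Rt=min(c,key=lambda q:(R.inv()*q).magnitude()) if half!='far' else max(c,key=lambda q:(R.inv()*q).magnitude())
    d=np.array(pos)-p
    print('slide before turn',(R.inv().apply(d)/.1).round(3),'after turn',(Rt.inv().apply(d)/.1).round(3),'turn',((R.inv()*Rt).as_rotvec()/1.5).round(3),'j',s['joints'].round(0),'t',s['time_s'])
    return Rt
E
python3 - <<'E'
from plan import *
R=go([.655,-.109,.30],down(-65+0))
E
```

```text
slide before turn [ 6.596  5.98  -0.594] after turn [ 8.842 -1.041 -0.599] turn [ 0.    -0.     0.569] j [ 90.  21.   1.  -0. -70. -17.] t 0.25
```

Call:
apply_moves:
  slide:
    - [0,0,-0.3]
    - [0,0,-0.3]
    - [0.34,0.31,0]
    - [0.34,0.31,0]
    - [0.34,0.31,0]
    - [0.34,0.31,0]
    - [0.34,0.31,0]
    - [0.34,0.31,0]
  turn:
    - [0,0,0]
    - [0,0,0]
    - [0,0,0]
    - [0,0,0]
    - [0,0,0]
    - [0,0,0]
    - [0,0,0]
    - [0,0,0]
  jaw: [0.5,0.5,0.5,0.5,0.5,0.5,0.5,0.5]
  newtons: 20

```text
time_s: 1.05
tcp_pos: [0.3321, 0.4115, 0.3007]
eef_rot: [-180.0, 0.0, -16.1]
contact_force: [0.3, -0.3, 1.1]
gripper_width: 0.0439
```

Call:
apply_moves:
  slide:
    - [0.34,0.31,0]
    - [0.34,0.31,0]
    - [0.34,0.31,0]
    - [0.34,0.31,0]
    - [0.34,0.31,0]
    - [0.34,0.31,0]
    - [0.34,0.31,0]
    - [0.34,0.31,0]
  turn:
    - [0,0,0]
    - [0,0,0]
    - [0,0,0]
    - [0,0,0]
    - [0,0,0]
    - [0,0,0]
    - [0,0,0]
    - [0,0,0]
  jaw: [0.5,0.5,0.5,0.5,0.5,0.5,0.5,0.5]

```text
time_s: 1.85
tcp_pos: [0.5248, 0.0978, 0.3009]
eef_rot: [-180.0, -0.0, -16.1]
contact_force: [1.3, 1.4, -0.9]
gripper_width: 0.0436
```

```bash
python3 - <<'E'
from plan import *
print(st()[1],r.get_state()['eef_rot'],r.get_state()['gripper_width'])
R=go([.655,-.109,.10],down(-65+0))
E
```

```text
[0.52477923 0.09782075 0.30085636] [-1.79970985e+02 -2.52918021e-02 -1.60807560e+01] 0.04358902276885537
slide before turn [1.823 1.628 2.009] after turn [ 2.425 -0.306  2.009] turn [-0.    -0.     0.569] j [ 32.   5. -12.  -0. -73.  42.] t 1.85
```

Call:
apply_moves:
  slide:
    - [0.45,0.41,0]
    - [0.45,0.41,0]
    - [0.46,0.41,0]
    - [0.46,0.4,0]
    - [0,0,0.4]
    - [0,0,0.4]
    - [0,0,0.4]
    - [0,0,0.4]
  turn:
    - [0,0,0]
    - [0,0,0]
    - [0,0,0]
    - [0,0,0]
    - [0,0,0.1]
    - [0,0,0.1]
    - [0,0,0.1]
    - [0,0,0.1]
  jaw: [0.5,0.5,0.5,0.5,0.5,0.5,0.5,0.5]

```text
time_s: 2.65
tcp_pos: [0.6301, -0.0703, 0.1391]
eef_rot: [-180.0, -0.0, -50.9]
contact_force: [0.3, 0.6, -0.8]
gripper_width: 0.0439
```

Call:
apply_moves:
  slide:
    - [0,0,0.3]
    - [0,0,0.3]
    - [0,0,0]
    - [0,0,0]
  turn:
    - [0,0,0.1]
    - [0,0,0.07]
    - [0,0,0]
    - [0,0,0]
  jaw: [0.5,0.5,0.5,0.5]

```text
time_s: 3.05
tcp_pos: [0.6305, -0.07, 0.0808]
eef_rot: [179.9, -0.0, -64.9]
contact_force: [-0.1, 0.2, 0.8]
gripper_width: 0.0438
```

```bash
python3 - <<'E'
from plan import *
print(st()[1],r.get_state()['eef_rot'])
R=go([.655,-.109,.017],down(-65+0))
c=cap('scene'); cv2.imwrite('pics/s1.png',cv2.resize(c['pixels'][120:400,120:520],None,fx=2,fy=2))
E
```

```text
[ 0.63046176 -0.06998256  0.08084503] [ 1.79942822e+02 -1.15861035e-02 -6.48679930e+01]
slide before turn [ 0.457 -0.057  0.638] after turn [ 0.457 -0.057  0.638] turn [ 0.001 -0.     0.002] j [ 11.  25. -16.   0. -50.  14.] t 3.05
```

View pics/s1.png

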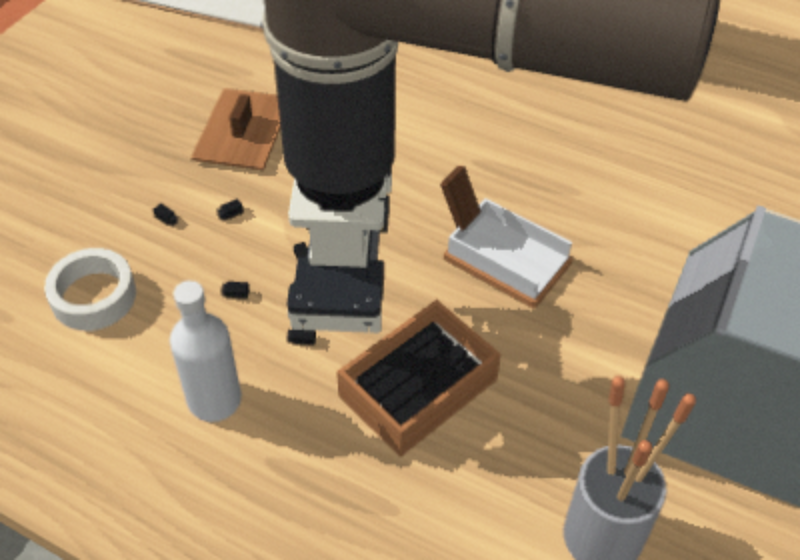

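Call:
apply_moves:
  slide:
    - [0.23,-0.03,0]
    - [0.23,-0.03,0]
    - [0,0,0.32]
    - [0,0,0.32]
    - [0,0,0]
    - [0,0,0]
    - [0,0,0]
    - [0,0,0]
  turn:
    - [0,0,0]
    - [0,0,0]
    - [0,0,0]
    - [0,0,0]
    - [0,0,0]
    - [0,0,0]
    - [0,0,0]
    - [0,0,0]
  jaw: [0.5,0.5,0.5,0.5,0.9,0.9,0.9,0.9]
  newtons: 20

```text
time_s: 3.9
tcp_pos: [0.6559, -0.1088, 0.0183]
eef_rot: [-179.9, -0.0, -65.0]
contact_force: [-0.1, -0.1, 0.7]
gripper_width: 0.0175
```

```bash
cat > panpose.py <<'E'
from h import *
def pan(c):
    # metal pan rim: bright grey pixels in region; use depth
    C=cloud(c); return C
E
python3 - <<'E'
from plan import *
print(st()[1],r.get_state()['gripper_width'])
# refine pan/rest pose with scene0/top0
from meas import rect
for n in('scene','top'):
    C=np.load(n+'0.npy'); im=cv2.imread(f'pics/{n}0.png').astype(int)
    hsv=cv2.cvtColor(im.astype('uint8'),cv2.COLOR_BGR2HSV)
    box=(abs(C[...,0]-.455)<.09)&(abs(C[...,1]-.03)<.1)
    m=box&(hsv[...,1]<60)&(hsv[...,2]>90)&(C[...,2]>.011)&(C[...,2]<.04)
    print(n,'pan metal',m.sum(),rect(C[m]),C[m].min(0).round(3),C[m].max(0).round(3))
    m2=box&(C[...,2]>.011)&(C[...,2]<.04); print('all',rect(C[m2]))
    bx=(abs(C[...,0]-.53)<.12)&(abs(C[...,1]-.3)<.14)&(C[...,2]>.19)&(C[...,2]<.21)
    print('box top',rect(C[bx]))
    ms=(abs(C[...,0]-.65)<.09)&(abs(C[...,1]-.02)<.09)&(C[...,2]>.038)&(C[...,2]<.05)
    print('stickbox',rect(C[ms]))
E
```

```text
[ 0.65594576 -0.10883104  0.01828776] 0.017526149453320528
scene pan metal 1669 [459.2, 33.2, 110.9, 77.6, 81.4] [ 0.414 -0.027  0.011] [0.503 0.092 0.04 ]
all [460.5, 32.7, 120.6, 80.3, 81.4]
box top [529.8, 325.8, 155.3, 141.1, 1.3]
stickbox [650.8, 21.7, 131.9, 92.7, -20.4]
top pan metal 1707 [458.0, 32.8, 111.1, 74.1, 81.8] [ 0.417 -0.026  0.011] [0.5   0.092 0.04 ]
all [459.5, 31.2, 117.9, 79.8, 81.8]
box top [531.1, 325.0, 150.7, 142.6, 1.9]
stickbox [651.8, 20.0, 131.4, 90.3, -20.1]
```

Call:
apply_moves:
  slide:
    - [0,0,0]
    - [0,0,0]
    - [0,0,-0.4]
    - [0,0,-0.4]
  turn:
    - [0,0,0]
    - [0,0,0]
    - [0,0,0]
    - [0,0,0]
  jaw: [0.9,0.9,0.9,0.9]

```text
time_s: 4.3
tcp_pos: [0.6541, -0.1091, 0.0965]
eef_rot: [179.8, 0.1, -65.1]
contact_force: [1.1, -0.4, -0.1]
gripper_width: 0.0139
```

```bash
cat >> plan.py <<'E'
PC=np.array([.4595,.0325]); PY=81.7
def slot(x,y,z):
    a=np.radians(PY); e=np.array([np.cos(a),np.sin(a)]); f=np.array([-e[1],e[0]])
    q=PC+x*e+y*f; return [q[0],q[1],z]
E
python3 - <<'E'
from plan import *
print(st()[1],r.get_state()['gripper_width'])
go(slot(-.012,.016,.10),down(-8.3)); print(slot(-.012,.016,.1))
E
```

```text
[ 0.6541133  -0.10907649  0.09652045] 0.013895105982221228
slide before turn [-2.092  1.367 -0.029] after turn [-2.29  -1.    -0.035] turn [ 0.001  0.002 -0.66 ] j [  7.  26. -11.  -0. -53.  18.] t 4.3
[np.float64(0.44193531296288485), np.float64(0.022935389747187937), 0.1]
```

Call:
apply_moves:
  slide:
    - [-0.35,0.23,-0.08]
    - [-0.35,0.23,-0.08]
    - [-0.35,0.23,-0.08]
    - [-0.35,0.23,0]
    - [-0.35,0.23,0]
    - [-0.34,0.22,0]
    - [0,0,0]
    - [0,0,0]
  turn:
    - [0,0,0]
    - [0,0,0]
    - [0,0,0]
    - [0,0,0]
    - [0,0,0]
    - [0,0,0]
    - [0,0,-0.09]
    - [0,0,-0.09]
  jaw: [0.9,0.9,0.9,0.9,0.9,0.9,0.9,0.9]

```text
time_s: 5.1
tcp_pos: [0.4421, 0.0236, 0.1214]
eef_rot: [-179.9, -0.0, -49.2]
contact_force: [1.4, 0.0, 0.4]
gripper_width: 0.0137
```

Call:
apply_moves:
  slide:
    - [0,0,0]
    - [0,0,0]
    - [0,0,0]
    - [0,0,0]
    - [0,0,0]
    - [0,0,0]
  turn:
    - [0,0,-0.1]
    - [0,0,-0.1]
    - [0,0,-0.1]
    - [0,0,-0.09]
    - [0,0,-0.09]
    - [0,0,0]
  jaw: [0.9,0.9,0.9,0.9,0.9,0.9]

```text
time_s: 5.7
tcp_pos: [0.4428, 0.0228, 0.1209]
eef_rot: [-180.0, -0.0, -8.2]
contact_force: [1.1, 0.5, -0.1]
gripper_width: 0.0139
```

```bash
python3 - <<'E'
from plan import *
print(st()[1],r.get_state()['gripper_width'])
go(slot(-.012,.016,.045),down(-8.3))
c=cap('scene'); cv2.imwrite('pics/s2.png',cv2.resize(c['pixels'][120:400,120:520],None,fx=2,fy=2))
E
```

```text
[0.44282119 0.02279671 0.12088293] 0.01392860075654918
slide before turn [-0.009  0.     0.759] after turn [-0.009 -0.     0.759] turn [-0.    -0.     0.001] j [ 29.   5. -37.  -0. -48.  53.] t 5.7
```

View pics/s2.png

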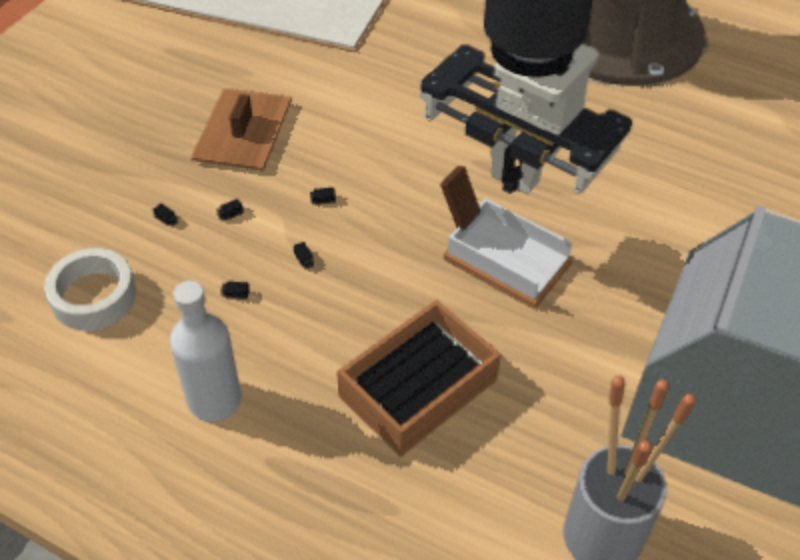

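Call:
apply_moves:
  slide:
    - [0,0,0.3]
    - [0,0,0.3]
    - [0,0,0.16]
    - [0,0,0]
    - [0,0,0]
    - [0,0,0]
    - [0,0,-0.4]
    - [0,0,-0.4]
  turn:
    - [0,0,0]
    - [0,0,0]
    - [0,0,0]
    - [0,0,0]
    - [0,0,0]
    - [0,0,0]
    - [0,0,0]
    - [0,0,0]
  jaw: [0.9,0.9,0.9,0.9,0.75,0.7,0.7,0.7]

```text
time_s: 6.55
tcp_pos: [0.4424, 0.0225, 0.126]
eef_rot: [179.9, 0.1, -8.4]
contact_force: [1.4, 0.5, 0.5]
gripper_width: 0.0265
```

```bash
python3 - <<'E'
from plan import *
print(st()[1],r.get_state()['gripper_width'])
go([.6375,-.203,.09],down(-62))
c=cap('scene'); cv2.imwrite('pics/s3.png',cv2.resize(c['pixels'][120:400,120:520],None,fx=2,fy=2))
E
```

```text
[0.44243097 0.02250529 0.12600304] 0.02645262542331621
slide before turn [2.259 1.946 0.36 ] after turn [ 2.907 -0.664  0.36 ] turn [0.001 0.    0.624] j [ 29.   5. -37.   0. -48.  53.] t 6.55
```

View pics/s3.png

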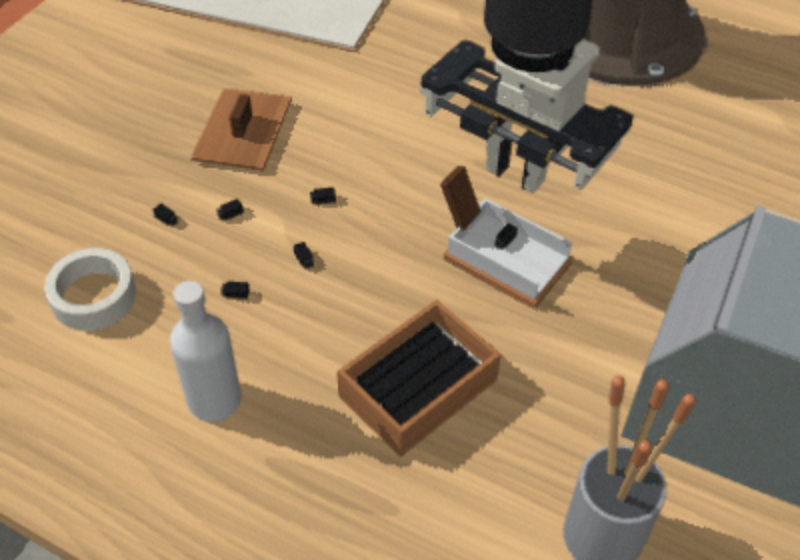

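Call:
apply_moves:
  slide:
    - [0.32,0.28,0]
    - [0.32,0.28,0]
    - [0.32,0.28,0]
    - [0.32,0.28,0]
    - [0.33,0.28,0]
    - [0.33,0.28,0]
    - [0.32,0.27,0]
    - [0,0,0]
  turn:
    - [0,0,0]
    - [0,0,0]
    - [0,0,0]
    - [0,0,0]
    - [0,0,0]
    - [0,0,0]
    - [0,0,0]
    - [0,0,0.09]
  jaw: [0.5,0.5,0.5,0.5,0.5,0.5,0.5,0.5]

```text
time_s: 7.4
tcp_pos: [0.6409, -0.2067, 0.1251]
eef_rot: [180.0, -0.1, -16.3]
contact_force: [-0.9, 0.4, -0.3]
gripper_width: 0.0437
```

Call:
apply_moves:
  slide:
    - [0,0,0.1]
    - [0,0,0.1]
    - [0,0,0.1]
    - [0,0,0.1]
    - [0,0,0.1]
    - [0,0,0.1]
    - [0,0,0]
    - [0,0,0]
  turn:
    - [0,0,0.09]
    - [0,0,0.09]
    - [0,0,0.09]
    - [0,0,0.09]
    - [0,0,0.09]
    - [0,0,0.08]
    - [0,0,0]
    - [0,0,0]
  jaw: [0.5,0.5,0.5,0.5,0.5,0.5,0.5,0.5]

```text
time_s: 8.2
tcp_pos: [0.6385, -0.2031, 0.0656]
eef_rot: [-179.9, -0.0, -61.4]
contact_force: [0.7, 0.4, -0.4]
gripper_width: 0.0435
```

```bash
python3 - <<'E'
from plan import *
print(st()[1],r.get_state()['gripper_width'])
go([.6375,-.203,.017],down(-62))
E
```

```text
[ 0.63852839 -0.20305241  0.06564838] 0.04349631887989013
slide before turn [-0.006  0.009  0.486] after turn [-0.005  0.009  0.486] turn [-0.001 -0.     0.006] j [ -1.  28. -12.   0. -50.  30.] t 8.2
```

Call:
apply_moves:
  slide:
    - [0,0,0.25]
    - [0,0,0.24]
    - [0,0,0]
    - [0,0,0]
    - [0,0,0]
    - [0,0,0]
    - [0,0,0]
    - [0,0,-0.4]
  turn:
    - [0,0,0]
    - [0,0,0]
    - [0,0,0]
    - [0,0,0]
    - [0,0,0]
    - [0,0,0]
    - [0,0,0]
    - [0,0,0]
  jaw: [0.5,0.5,0.9,0.9,0.9,0.9,0.9,0.9]

```text
time_s: 9.0
tcp_pos: [0.6343, -0.2025, 0.0508]
eef_rot: [179.6, 0.3, -61.7]
contact_force: [0.8, -0.5, -0.7]
gripper_width: 0.0134
```

```bash
python3 - <<'E'
from plan import *
print(st()[1],r.get_state()['gripper_width'])
go(slot(.008,.016,.12),down(-8.3))
E
```

```text
[ 0.63425843 -0.20249458  0.05080119] 0.013428073809389582
slide before turn [-3.061  0.51  -0.67 ] after turn [-2.229 -2.153 -0.692] turn [ 0.003  0.006 -0.621] j [ -1.  29. -12.  -0. -49.  29.] t 9.0
```

Call:
apply_moves:
  slide:
    - [-0.38,0.07,-0.2]
    - [-0.38,0.07,-0.2]
    - [-0.38,0.07,-0.2]
    - [-0.38,0.07,-0.1]
    - [-0.39,0.07,0]
    - [-0.39,0.06,0]
    - [-0.39,0.06,0]
    - [-0.39,0.06,0]
  turn:
    - [0,0,0]
    - [0,0,0]
    - [0,0,0]
    - [0,0,0]
    - [0,0,0]
    - [0,0,0]
    - [0,0,0]
    - [0,0,0]
  jaw: [0.9,0.9,0.9,0.9,0.9,0.9,0.9,0.9]

```text
time_s: 9.8
tcp_pos: [0.4442, 0.0438, 0.126]
eef_rot: [-179.9, 0.0, -61.6]
contact_force: [0.6, 1.0, -0.2]
gripper_width: 0.0136
```

Call:
apply_moves:
  slide:
    - [0,0,0]
    - [0,0,0]
    - [0,0,0]
    - [0,0,0]
    - [0,0,0]
    - [0,0,0]
    - [0,0,0]
    - [0,0,0]
  turn:
    - [0,0,-0.09]
    - [0,0,-0.09]
    - [0,0,-0.09]
    - [0,0,-0.09]
    - [0,0,-0.09]
    - [0,0,-0.09]
    - [0,0,-0.08]
    - [0,0,0]
  jaw: [0.9,0.9,0.9,0.9,0.9,0.9,0.9,0.9]

```text
time_s: 10.6
tcp_pos: [0.4451, 0.0429, 0.1258]
eef_rot: [-180.0, -0.0, -8.2]
contact_force: [-1.3, -1.0, -0.2]
gripper_width: 0.014
```

```bash
python3 - <<'E'
from plan import *
print(st()[1],r.get_state()['gripper_width'])
go(slot(.008,.016,.045),down(-8.3))
E
```

```text
[0.44514917 0.04286563 0.12584248] 0.013976233027363612
slide before turn [-0.003  0.002  0.808] after turn [-0.003  0.002  0.808] turn [-0.    -0.     0.001] j [ 31.   5. -36.  -0. -48.  51.] t 10.6
```

Call:
apply_moves:
  slide:
    - [0,0,0.3]
    - [0,0,0.3]
    - [0,0,0.2]
    - [0,0,0]
    - [0,0,0]
    - [0,0,0]
    - [0,0,-0.4]
    - [0,0,-0.4]
  turn:
    - [0,0,0]
    - [0,0,0]
    - [0,0,0]
    - [0,0,0]
    - [0,0,0]
    - [0,0,0]
    - [0,0,0]
    - [0,0,0]
  jaw: [0.9,0.9,0.9,0.9,0.75,0.7,0.7,0.7]

```text
time_s: 11.4
tcp_pos: [0.4444, 0.0424, 0.1264]
eef_rot: [179.9, 0.1, -8.4]
contact_force: [0.9, 0.4, -0.3]
gripper_width: 0.0258
```

```bash
python3 - <<'E'
from plan import *
print(st()[1],r.get_state()['gripper_width'])
from find import stubs
c=cap('top')
for o in stubs(c): 
    if o[5]<35 and o[3]<200 and o[2]<800: print(o)
print(st()[1],r.get_state()['gripper_width'])
go([.561,-.165,.09],down(58)); go([.561,-.165,.09],down(58),half='far')
E
```

```text
[0.44438451 0.04239567 0.12635382] 0.025832708911490126
(485, 331, 420, -336, 39, 7, 17)
(415, 307, 473, -192, 22, 10, -58)
(452, 274, 542, -273, 23, 9, -29)
(401, 267, 560, -165, 22, 10, 54)
(478, 254, 583, -332, 24, 9, 88)
(325, 231, 644, -5, 99, 11, -20)
(317, 227, 652, 12, 98, 12, -21)
(309, 225, 656, 30, 98, 12, -20)
(301, 222, 664, 46, 98, 12, -20)
[0.44815322 0.0437744  0.13325033] 0.026272133955798496
slide before turn [1.416 1.904 0.436] after turn [-1.173  2.063  0.433] turn [ 0.001 -0.006 -0.772] j [ 31.   5. -36.   0. -49.  51.] t 11.45
slide before turn [1.416 1.904 0.436] after turn [ 1.173 -2.063  0.433] turn [-6.000e-03 -1.000e-03  1.323e+00] j [ 31.   5. -36.   0. -49.  51.] t 11.45
```

Call:
apply_moves:
  slide:
    - [0.24,0.32,0]
    - [0.24,0.32,0]
    - [0.24,0.32,0]
    - [0.24,0.32,0]
    - [0.23,0.32,0]
    - [0.23,0.3,0]
    - [0,0,0]
    - [0,0,0]
  turn:
    - [0,0,0]
    - [0,0,0]
    - [0,0,0]
    - [0,0,0]
    - [0,0,0]
    - [0,0,0]
    - [0,0,-0.09]
    - [0,0,-0.09]
  jaw: [0.5,0.5,0.5,0.5,0.5,0.5,0.5,0.5]

```text
time_s: 12.25
tcp_pos: [0.5583, -0.1671, 0.1257]
eef_rot: [-180.0, -0.0, 7.2]
contact_force: [-0.4, 0.2, -0.6]
gripper_width: 0.0437
```

Call:
apply_moves:
  slide:
    - [0,0,0.1]
    - [0,0,0.1]
    - [0,0,0.1]
    - [0,0,0.1]
    - [0,0,0.1]
    - [0,0,0.1]
    - [0,0,0]
    - [0,0,0]
  turn:
    - [0,0,-0.09]
    - [0,0,-0.09]
    - [0,0,-0.09]
    - [0,0,-0.09]
    - [0,0,-0.09]
    - [0,0,-0.09]
    - [0,0,-0.05]
    - [0,0,0]
  jaw: [0.5,0.5,0.5,0.5,0.5,0.5,0.5,0.5]

```text
time_s: 13.05
tcp_pos: [0.558, -0.1658, 0.0658]
eef_rot: [180.0, -0.0, 57.8]
contact_force: [0.4, 0.0, 0.4]
gripper_width: 0.0438
```

```bash
python3 - <<'E'
from plan import *
print(st()[1],r.get_state()['gripper_width'])
go([.561,-.165,.017],down(57))
E
```

```text
[ 0.55803065 -0.1657919   0.06584382] 0.04379010646737368
slide before turn [0.022 0.021 0.488] after turn [0.023 0.021 0.488] turn [ 0.   -0.    0.01] j [  3.  22. -23.  -0. -45. 145.] t 13.05
```

Call:
apply_moves:
  slide:
    - [0.02,0.02,0.25]
    - [0,0,0.24]
    - [0,0,0]
    - [0,0,0]
    - [0,0,0]
    - [0,0,0]
    - [0,0,0]
    - [0,0,-0.4]
  turn:
    - [0,0,0]
    - [0,0,0]
    - [0,0,0]
    - [0,0,0]
    - [0,0,0]
    - [0,0,0]
    - [0,0,0]
    - [0,0,0]
  jaw: [0.5,0.5,0.9,0.9,0.9,0.9,0.9,0.9]

```text
time_s: 13.85
tcp_pos: [0.5573, -0.165, 0.0527]
eef_rot: [-179.6, 0.2, 57.7]
contact_force: [0.1, -0.1, 0.0]
gripper_width: 0.0139
```

```bash
python3 - <<'E'
from plan import *
print(st()[1],r.get_state()['gripper_width'])
go(slot(-.012,-.016,.12),down(-8.3),p=[.561,-.165,.057])
E
```

```text
[ 0.5572825  -0.16496185  0.0527424 ] 0.013905309453119054
slide before turn [ 1.081 -1.722 -0.621] after turn [-1.129 -1.688 -0.63 ] turn [-0.003  0.006  0.768] j [  3.  23. -24.  -0. -44. 145.] t 13.85
```

Call:
apply_moves:
  slide:
    - [0,0,-0.4]
    - [0.18,-0.29,-0.15]
    - [0.18,-0.29,-0.1]
    - [0.18,-0.29,0]
    - [0.18,-0.29,0]
    - [0.18,-0.28,0]
    - [0.18,-0.28,0]
    - [0,0,0]
  turn:
    - [0,0,0]
    - [0,0,0]
    - [0,0,0]
    - [0,0,0]
    - [0,0,0]
    - [0,0,0]
    - [0,0,0]
    - [0,0,0.09]
  jaw: [0.9,0.9,0.9,0.9,0.9,0.9,0.9,0.9]

```text
time_s: 14.65
tcp_pos: [0.4715, 0.0202, 0.1222]
eef_rot: [180.0, -0.1, 50.2]
contact_force: [-0.1, 0.3, -0.4]
gripper_width: 0.0137
```

Call:
apply_moves:
  slide:
    - [0,0,0]
    - [0,0,0]
    - [0,0,0]
    - [0,0,0]
    - [0,0,0]
    - [0,0,0]
    - [0,0,0]
    - [0,0,0]
  turn:
    - [0,0,0.1]
    - [0,0,0.1]
    - [0,0,0.1]
    - [0,0,0.1]
    - [0,0,0.1]
    - [0,0,0.1]
    - [0,0,0.08]
    - [0,0,0]
  jaw: [0.9,0.9,0.9,0.9,0.9,0.9,0.9,0.9]

```text
time_s: 15.45
tcp_pos: [0.4727, 0.0178, 0.1218]
eef_rot: [-180.0, -0.0, -8.5]
contact_force: [0.1, 0.5, -0.7]
gripper_width: 0.0138
```

```bash
python3 - <<'E'
from plan import *
print(st()[1],r.get_state()['gripper_width'])
go(slot(-.012,-.016,.045),down(-8.3))
E
```

```text
[0.47266112 0.01783469 0.12184386] 0.013812272339224814
slide before turn [ 0.008 -0.006  0.768] after turn [ 0.009 -0.006  0.768] turn [-0.    -0.    -0.002] j [ 26.   8. -33.  -0. -48.  55.] t 15.45
```

Call:
apply_moves:
  slide:
    - [0,0,0.3]
    - [0,0,0.3]
    - [0,0,0.17]
    - [0,0,0]
    - [0,0,0]
    - [0,0,0]
    - [0,0,-0.4]
    - [0,0,-0.4]
  turn:
    - [0,0,0]
    - [0,0,0]
    - [0,0,0]
    - [0,0,0]
    - [0,0,0]
    - [0,0,0]
    - [0,0,0]
    - [0,0,0]
  jaw: [0.9,0.9,0.9,0.9,0.75,0.7,0.7,0.7]

```text
time_s: 16.25
tcp_pos: [0.4721, 0.0176, 0.1258]
eef_rot: [179.9, 0.1, -8.3]
contact_force: [1.5, 0.9, -0.7]
gripper_width: 0.0264
```

```bash
python3 - <<'E'
from plan import *
from find import stubs
c=cap('top')
for o in stubs(c): 
    if o[5]<35 and o[3]<200 and o[2]<600: print(o)
print(st()[1],r.get_state()['gripper_width'])
go([.4745,-.192,.09],down(-55)); 
E
```

```text
(485, 331, 420, -336, 39, 7, 17)
(416, 308, 473, -192, 21, 9, -47)
(452, 274, 542, -273, 23, 9, -29)
(478, 254, 583, -332, 24, 9, 88)
[0.47597594 0.01862668 0.13291075] 0.026435094341973494
slide before turn [0.283 2.088 0.425] after turn [1.717 1.22  0.429] turn [-0.004 -0.004  0.544] j [ 26.   7. -33.   0. -49.  56.] t 16.3
```

Call:
apply_moves:
  slide:
    - [0.06,0.41,0]
    - [0.06,0.42,0]
    - [0.06,0.42,0]
    - [0.06,0.42,0]
    - [0.06,0.41,0]
    - [0,0,0.1]
    - [0,0,0.1]
    - [0,0,0.1]
  turn:
    - [0,0,0]
    - [0,0,0]
    - [0,0,0]
    - [0,0,0]
    - [0,0,0]
    - [0,0,0.09]
    - [0,0,0.09]
    - [0,0,0.09]
  jaw: [0.5,0.5,0.5,0.5,0.5,0.5,0.5,0.5]

```text
time_s: 17.1
tcp_pos: [0.4724, -0.1929, 0.0954]
eef_rot: [-179.9, -0.1, -31.9]
contact_force: [0.2, -0.2, -0.3]
gripper_width: 0.0437
```

Call:
apply_moves:
  slide:
    - [0,0,0.1]
    - [0,0,0.1]
    - [0,0,0.1]
    - [0,0,0]
    - [0,0,0]
  turn:
    - [0,0,0.09]
    - [0,0,0.09]
    - [0,0,0.09]
    - [0,0,0]
    - [0,0,0]
  jaw: [0.5,0.5,0.5,0.5,0.5]

```text
time_s: 17.6
tcp_pos: [0.4725, -0.1923, 0.0654]
eef_rot: [-180.0, -0.0, -54.5]
contact_force: [0.3, -0.3, -0.4]
gripper_width: 0.0435
```

```bash
python3 - <<'E'
from plan import *
print(st()[1],r.get_state()['gripper_width'])
go([.4745,-.192,.017],down(-55))
E
```

```text
[ 0.47251724 -0.19232141  0.06541423] 0.043544344448273896
slide before turn [ 0.009 -0.018  0.484] after turn [ 0.009 -0.018  0.484] turn [-0.    -0.     0.006] j [ -0.  16. -33.   0. -41.  36.] t 17.6
```

Call:
apply_moves:
  slide:
    - [0,-0.02,0.25]
    - [0,0,0.24]
    - [0,0,0]
    - [0,0,0]
    - [0,0,0]
    - [0,0,0]
    - [0,0,0]
    - [0,0,-0.4]
  turn:
    - [0,0,0]
    - [0,0,0]
    - [0,0,0]
    - [0,0,0]
    - [0,0,0]
    - [0,0,0]
    - [0,0,0]
    - [0,0,0]
  jaw: [0.5,0.5,0.9,0.9,0.9,0.9,0.9,0.9]

```text
time_s: 18.4
tcp_pos: [0.4705, -0.1908, 0.0522]
eef_rot: [179.6, 0.3, -54.8]
contact_force: [-0.4, 0.1, 0.3]
gripper_width: 0.0137
```

```bash
python3 - <<'E'
from plan import *
print(st()[1],r.get_state()['gripper_width'])
go(slot(.008,-.016,.12),down(-8.3),p=[.474,-.1915,.057])
E
```

```text
[ 0.47051611 -0.19083941  0.05220903] 0.013735927590191817
slide before turn [-1.865 -1.34  -0.628] after turn [-0.307 -2.276 -0.63 ] turn [ 0.003  0.005 -0.541] j [  0.  17. -33.  -0. -40.  35.] t 18.4
```

Call:
apply_moves:
  slide:
    - [0,0,-0.4]
    - [0,0,-0.3]
    - [-0.38,-0.27,0]
    - [-0.38,-0.27,0]
    - [-0.37,-0.27,0]
    - [-0.37,-0.27,0]
    - [-0.37,-0.26,0]
    - [0,0,0]
  turn:
    - [0,0,0]
    - [0,0,0]
    - [0,0,0]
    - [0,0,0]
    - [0,0,0]
    - [0,0,0]
    - [0,0,0]
    - [0,0,-0.09]
  jaw: [0.9,0.9,0.9,0.9,0.9,0.9,0.9,0.9]

```text
time_s: 19.2
tcp_pos: [0.476, 0.0433, 0.1262]
eef_rot: [-179.9, -0.0, -46.9]
contact_force: [0.4, -1.2, 0.0]
gripper_width: 0.0136
```

Call:
apply_moves:
  slide:
    - [0,0,0]
    - [0,0,0]
    - [0,0,0]
    - [0,0,0]
    - [0,0,0]
    - [0,0,0]
  turn:
    - [0,0,-0.09]
    - [0,0,-0.09]
    - [0,0,-0.09]
    - [0,0,-0.09]
    - [0,0,-0.09]
    - [0,0,0]
  jaw: [0.9,0.9,0.9,0.9,0.9,0.9]

```text
time_s: 19.8
tcp_pos: [0.4753, 0.0389, 0.1257]
eef_rot: [-180.0, -0.0, -8.2]
contact_force: [-0.6, -0.3, -0.0]
gripper_width: 0.0136
```

```bash
python3 - <<'E'
from plan import *
print(st()[1],r.get_state()['gripper_width'])
go(slot(.008,-.016,.045),down(-8.3))
E
```

```text
[0.47530263 0.03889413 0.12573627] 0.013638192540059187
slide before turn [0.013 0.006 0.807] after turn [0.013 0.006 0.807] turn [-0.    -0.     0.001] j [ 28.   8. -33.  -0. -49.  53.] t 19.8
```

Call:
apply_moves:
  slide:
    - [0,0,0.3]
    - [0,0,0.3]
    - [0,0,0.2]
    - [0,0,0]
    - [0,0,0]
    - [0,0,0]
    - [0,0,-0.4]
    - [0,0,-0.4]
  turn:
    - [0,0,0]
    - [0,0,0]
    - [0,0,0]
    - [0,0,0]
    - [0,0,0]
    - [0,0,0]
    - [0,0,0]
    - [0,0,0]
  jaw: [0.9,0.9,0.9,0.9,0.75,0.7,0.7,0.7]

```text
time_s: 20.6
tcp_pos: [0.4746, 0.0385, 0.1262]
eef_rot: [179.9, 0.1, -8.4]
contact_force: [0.9, 0.3, 0.1]
gripper_width: 0.0259
```

```bash
python3 - <<'E'
from plan import *
from find import stubs
c=cap('top')
for o in stubs(c): 
    if o[5]<35 and o[3]<200 and o[2]<600: print(o)
print(st()[1],r.get_state()['gripper_width'])
go([.543,-.273,.07],down(-29.5),p=[.4755,.039,.127]); 
c=cap('scene'); cv2.imwrite('pics/s4.png',cv2.resize(c['pixels'][120:400,120:520],None,fx=2,fy=2))
E
```

```text
(486, 331, 420, -336, 40, 7, 17)
(452, 274, 542, -273, 23, 9, -29)
(478, 254, 583, -332, 24, 9, 88)
[0.4784834  0.0396886  0.13337886] 0.02622996202923325
slide before turn [1.116 2.991 0.569] after turn [2.124 2.383 0.57 ] turn [-0.003 -0.005  0.246] j [ 28.   8. -32.   0. -50.  53.] t 20.65
```

View pics/s4.png

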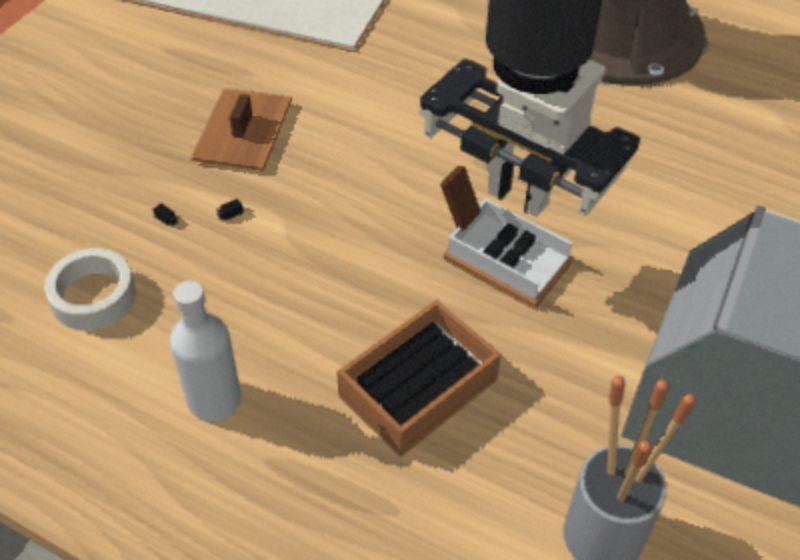

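Call:
apply_moves:
  slide:
    - [0.14,0.37,0]
    - [0.14,0.37,0]
    - [0.14,0.38,0]
    - [0.14,0.38,0]
    - [0.14,0.38,0]
    - [0.14,0.37,0]
    - [0.14,0.37,0]
    - [0.14,0.37,0]
  turn:
    - [0,0,0]
    - [0,0,0]
    - [0,0,0]
    - [0,0,0]
    - [0,0,0]
    - [0,0,0]
    - [0,0,0]
    - [0,0,0]
  jaw: [0.5,0.5,0.5,0.5,0.5,0.5,0.5,0.5]

```text
time_s: 21.5
tcp_pos: [0.5429, -0.2749, 0.126]
eef_rot: [-180.0, -0.0, -8.4]
contact_force: [1.9, 0.1, 0.3]
gripper_width: 0.0435
```

Call:
apply_moves:
  slide:
    - [0,0,0.2]
    - [0,0,0.2]
    - [0,0,0.2]
    - [0,0,0]
    - [0,0,0]
  turn:
    - [0,0,0.08]
    - [0,0,0.08]
    - [0,0,0.08]
    - [0,0,0]
    - [0,0,0]
  jaw: [0.5,0.5,0.5,0.5,0.5]

```text
time_s: 22.0
tcp_pos: [0.5428, -0.2733, 0.066]
eef_rot: [180.0, 0.0, -28.8]
contact_force: [-0.0, -0.4, 0.1]
gripper_width: 0.0438
```

```bash
python3 - <<'E'
from plan import *
print(st()[1],r.get_state()['gripper_width'])
go([.543,-.273,.017],down(-29.5))
E
```

```text
[ 0.54283498 -0.27326603  0.06601653] 0.04379292236096867
slide before turn [ 0.    -0.003  0.49 ] after turn [ 0.    -0.003  0.49 ] turn [0.    0.    0.008] j [ -8.  24. -20.   0. -46.  69.] t 22.0
```

Call:
apply_moves:
  slide:
    - [0,0,0.25]
    - [0,0,0.24]
    - [0,0,0]
    - [0,0,0]
    - [0,0,0]
    - [0,0,0]
    - [0,0,0]
    - [0,0,-0.4]
  turn:
    - [0,0,0]
    - [0,0,0]
    - [0,0,0]
    - [0,0,0]
    - [0,0,0]
    - [0,0,0]
    - [0,0,0]
    - [0,0,0]
  jaw: [0.5,0.5,0.9,0.9,0.9,0.9,0.9,0.9]

```text
time_s: 22.8
tcp_pos: [0.5394, -0.2723, 0.0528]
eef_rot: [179.9, 0.5, -29.0]
contact_force: [-0.2, 0.1, -1.7]
gripper_width: 0.0134
```

```bash
python3 - <<'E'
from plan import *
print(st()[1],r.get_state()['gripper_width'])
go(slot(.028,.016,.12),down(-8.3),p=[.5428,-.2733,.057])
E
```

```text
[ 0.53943199 -0.27230613  0.05284438] 0.013361257551389812
slide before turn [-2.466 -2.474 -0.614] after turn [-1.426 -3.186 -0.63 ] turn [ 0.     0.006 -0.241] j [ -8.  25. -21.  -0. -45.  69.] t 22.8
```

Call:
apply_moves:
  slide:
    - [-0.2,-0.2,-0.35]
    - [-0.28,-0.28,-0.35]
    - [-0.28,-0.28,0]
    - [-0.28,-0.28,0]
    - [-0.28,-0.28,0]
    - [-0.28,-0.28,0]
    - [-0.28,-0.28,0]
    - [-0.28,-0.28,0]
  turn:
    - [0,0,0]
    - [0,0,0]
    - [0,0,0]
    - [0,0,0]
    - [0,0,0]
    - [0,0,0]
    - [0,0,0]
    - [0,0,0]
  jaw: [0.9,0.9,0.9,0.9,0.9,0.9,0.9,0.9]

```text
time_s: 23.6
tcp_pos: [0.4585, 0.0198, 0.1253]
eef_rot: [-179.9, -0.0, -29.0]
contact_force: [0.7, 0.3, 0.1]
gripper_width: 0.0138
```

Call:
apply_moves:
  slide:
    - [-0.31,-0.31,0]
    - [0,0,0]
    - [0,0,0]
    - [0,0,0]
    - [0,0,0]
  turn:
    - [0,0,0]
    - [0,0,-0.08]
    - [0,0,-0.08]
    - [0,0,-0.08]
    - [0,0,0]
  jaw: [0.9,0.9,0.9,0.9,0.9]

```text
time_s: 24.1
tcp_pos: [0.4469, 0.0608, 0.1251]
eef_rot: [-180.0, -0.0, -8.2]
contact_force: [-0.2, 1.2, -0.1]
gripper_width: 0.014
```

```bash
python3 - <<'E'
from plan import *
print(st()[1],r.get_state()['gripper_width'])
go(slot(.028,.016,.045),down(-8.3))
E
```

```text
[0.44690205 0.06077711 0.12507801] 0.013987509662144699
slide before turn [ 0.005 -0.018  0.801] after turn [ 0.005 -0.018  0.801] turn [-0.    -0.     0.001] j [ 33.   6. -36.  -0. -48.  49.] t 24.1
```

Call:
apply_moves:
  slide:
    - [0,-0.01,0.3]
    - [0,0,0.3]
    - [0,0,0.2]
    - [0,0,0]
    - [0,0,0]
    - [0,0,0]
    - [0,0,-0.4]
    - [0,0,-0.4]
  turn:
    - [0,0,0]
    - [0,0,0]
    - [0,0,0]
    - [0,0,0]
    - [0,0,0]
    - [0,0,0]
    - [0,0,0]
    - [0,0,0]
  jaw: [0.9,0.9,0.9,0.9,0.75,0.7,0.7,0.7]

```text
time_s: 24.9
tcp_pos: [0.4463, 0.0609, 0.1252]
eef_rot: [179.9, 0.1, -8.5]
contact_force: [1.8, 0.7, 0.7]
gripper_width: 0.0261
```

```bash
python3 - <<'E'
from plan import *
from find import stubs
c=cap('top')
for o in stubs(c): 
    if o[5]<35 and o[3]<200 and o[2]<600: print(o)
print(st()[1],r.get_state()['gripper_width'])
go([.584,-.3325,.07],down(85),p=[.447,.0615,.127]); go([.584,-.3325,.07],down(85),p=[.447,.0615,.127],half='far'); 
E
```

```text
(486, 331, 420, -336, 40, 7, 17)
(242, 302, 495, 177, 24, 10, -38)
(478, 254, 583, -332, 24, 9, 88)
[0.45004742 0.06243807 0.13212443] 0.026266860213238145
slide before turn [1.924 3.701 0.57 ] after turn [ 3.806 -1.708  0.57 ] turn [-0.005 -0.002  1.008] j [ 33.   5. -35.   0. -49.  49.] t 24.95
slide before turn [1.924 3.701 0.57 ] after turn [-3.806  1.708  0.57 ] turn [ 0.002 -0.005 -1.086] j [ 33.   5. -35.   0. -49.  49.] t 24.95
```

```bash
python3 - <<'E'
from h import *
c=cap('scene'); cv2.imwrite('pics/s5.png',cv2.resize(c['pixels'][120:400,120:520],None,fx=2,fy=2))
c=cap('top'); cv2.imwrite('pics/t5.png',cv2.resize(c['pixels'][150:380,80:540],None,fx=1.7,fy=1.7))
E
```

```text
(no output)
```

View pics/s5.png

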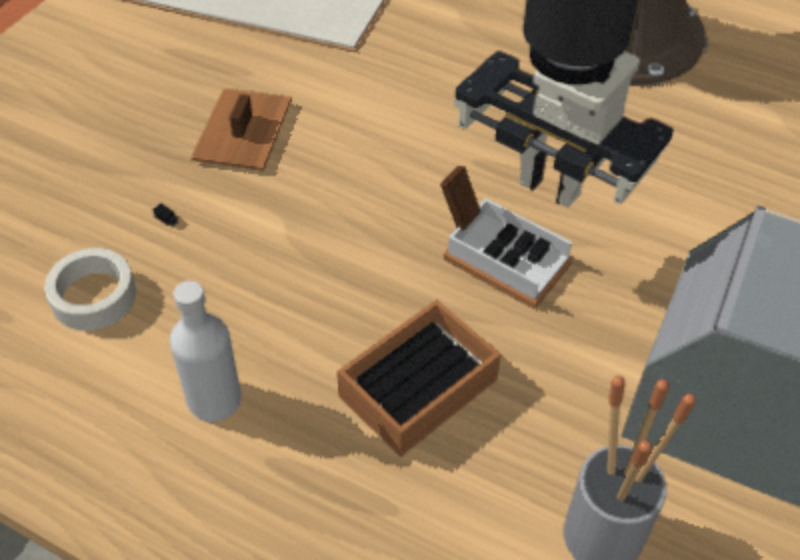

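View pics/t5.png

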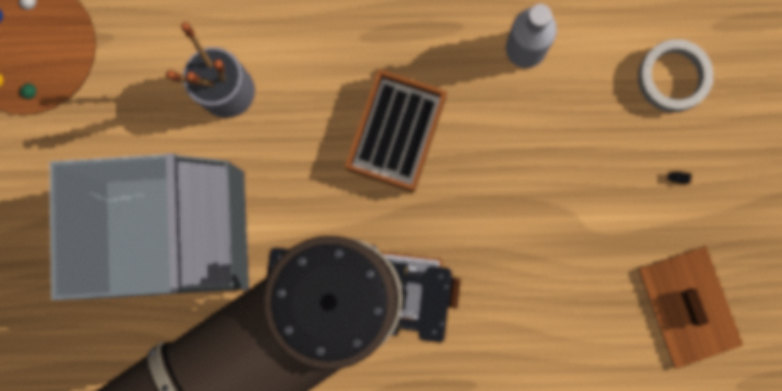

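Call:
apply_moves:
  slide:
    - [0.19,0.37,0]
    - [0.19,0.37,0]
    - [0.19,0.37,0]
    - [0.19,0.37,0]
    - [0.19,0.37,0]
    - [0.19,0.37,0]
    - [0.2,0.37,0]
    - [0.2,0.37,0]
  turn:
    - [0,0,0]
    - [0,0,0]
    - [0,0,0]
    - [0,0,0]
    - [0,0,0]
    - [0,0,0]
    - [0,0,0]
    - [0,0,0]
  jaw: [0.5,0.5,0.5,0.5,0.5,0.5,0.5,0.5]

```text
time_s: 25.85
tcp_pos: [0.5563, -0.2555, 0.1238]
eef_rot: [-180.0, 0.1, -8.4]
contact_force: [0.9, 0.3, -0.2]
gripper_width: 0.0436
```

Call:
apply_moves:
  slide:
    - [0.2,0.37,0]
    - [0.2,0.37,0]
    - [0,0,0]
    - [0,0,0]
    - [0,0,0]
    - [0,0,0.1]
    - [0,0,0.1]
    - [0,0,0.1]
  turn:
    - [0,0,0]
    - [0,0,0]
    - [0,0,0.1]
    - [0,0,0.1]
    - [0,0,0.1]
    - [0,0,0.1]
    - [0,0,0.1]
    - [0,0,0.1]
  jaw: [0.5,0.5,0.5,0.5,0.5,0.5,0.5,0.5]

```text
time_s: 26.65
tcp_pos: [0.5846, -0.3327, 0.0934]
eef_rot: [180.0, 0.1, -60.4]
contact_force: [0.6, 0.1, 0.1]
gripper_width: 0.0438
```

Call:
apply_moves:
  slide:
    - [0,0,0.1]
    - [0,0,0.1]
    - [0,0,0.1]
    - [0,0,0]
    - [0,0,0]
    - [0,0,0]
  turn:
    - [0,0,0.1]
    - [0,0,0.1]
    - [0,0,0.1]
    - [0,0,0.1]
    - [0,0,0.03]
    - [0,0,0]
  jaw: [0.5,0.5,0.5,0.5,0.5,0.5]

```text
time_s: 27.25
tcp_pos: [0.5846, -0.3326, 0.0636]
eef_rot: [179.9, 0.0, -97.0]
contact_force: [0.8, -1.0, 0.5]
gripper_width: 0.044
```

```bash
python3 - <<'E'
from plan import *
print(st()[1],r.get_state()['gripper_width'])
go([.584,-.3325,.017],down(-97))
E
```

```text
[ 0.58460645 -0.33262044  0.06362213] 0.043982556164640224
slide before turn [-0.     0.005  0.466] after turn [-0.     0.006  0.466] turn [0.001 0.    0.   ] j [-13.  29. -11.  -0. -50.   6.] t 27.25
```

Call:
apply_moves:
  slide:
    - [0,0,0.24]
    - [0,0,0.23]
    - [0,0,0]
    - [0,0,0]
    - [0,0,0]
    - [0,0,0]
    - [0,0,0]
    - [0,0,-0.4]
  turn:
    - [0,0,0]
    - [0,0,0]
    - [0,0,0]
    - [0,0,0]
    - [0,0,0]
    - [0,0,0]
    - [0,0,0]
    - [0,0,0]
  jaw: [0.5,0.5,0.9,0.9,0.9,0.9,0.9,0.9]

```text
time_s: 28.05
tcp_pos: [0.5816, -0.3314, 0.0528]
eef_rot: [179.5, 0.1, -96.9]
contact_force: [-0.2, -0.2, -0.1]
gripper_width: 0.0134
```

```bash
python3 - <<'E'
from plan import *
print(st()[1],r.get_state()['gripper_width'])
go(slot(.028,-.016,.12),down(-8.3),p=[.5846,-.3326,.057],R=down(-97))
E
```

```text
[ 0.58162978 -0.33141561  0.05282327] 0.013396183282838208
slide before turn [-3.748  1.52  -0.63 ] after turn [-1.605 -3.712 -0.63 ] turn [ 0.     0.    -1.032] j [-13.  30. -12.  -0. -49.   6.] t 28.05
```

Call:
apply_moves:
  slide:
    - [-0.37,0.15,-0.25]
    - [-0.37,0.15,-0.25]
    - [-0.37,0.15,-0.2]
    - [-0.38,0.15,0]
    - [-0.38,0.15,0]
    - [-0.38,0.15,0]
    - [-0.38,0.15,0]
    - [-0.37,0.15,0]
  turn:
    - [0,0,0]
    - [0,0,0]
    - [0,0,0]
    - [0,0,0]
    - [0,0,0]
    - [0,0,0]
    - [0,0,0]
    - [0,0,0]
  jaw: [0.9,0.9,0.9,0.9,0.9,0.9,0.9,0.9]

```text
time_s: 28.85
tcp_pos: [0.5015, -0.019, 0.1282]
eef_rot: [-179.9, 0.0, -96.9]
contact_force: [0.9, 0.5, 0.1]
gripper_width: 0.0137
```

Call:
apply_moves:
  slide:
    - [-0.37,0.16,0]
    - [-0.37,0.16,0]
    - [0,0,0]
    - [0,0,0]
    - [0,0,0]
    - [0,0,0]
    - [0,0,0]
    - [0,0,0]
  turn:
    - [0,0,0]
    - [0,0,0]
    - [0,0,-0.1]
    - [0,0,-0.1]
    - [0,0,-0.1]
    - [0,0,-0.1]
    - [0,0,-0.1]
    - [0,0,-0.1]
  jaw: [0.9,0.9,0.9,0.9,0.9,0.9,0.9,0.9]

```text
time_s: 29.65
tcp_pos: [0.4791, 0.0568, 0.1281]
eef_rot: [-180.0, -0.0, -44.9]
contact_force: [0.1, -0.2, 0.8]
gripper_width: 0.0136
```

Call:
apply_moves:
  slide:
    - [0,0,0]
    - [0,0,0]
    - [0,0,0]
    - [0,0,0]
    - [0,0,0]
    - [0,0,0]
  turn:
    - [0,0,-0.1]
    - [0,0,-0.1]
    - [0,0,-0.1]
    - [0,0,-0.1]
    - [0,0,-0.03]
    - [0,0,0]
  jaw: [0.9,0.9,0.9,0.9,0.9,0.9]

```text
time_s: 30.25
tcp_pos: [0.4791, 0.0568, 0.128]
eef_rot: [-180.0, -0.0, -8.3]
contact_force: [-0.2, -0.3, -0.1]
gripper_width: 0.0135
```

```bash
python3 - <<'E'
from plan import *
print(st()[1],r.get_state()['gripper_width'])
go(slot(.028,-.016,.045),down(-8.3))
E
```

```text
[0.47914874 0.05676822 0.12801992] 0.01348789644877199
slide before turn [ 0.    -0.011  0.83 ] after turn [ 0.001 -0.011  0.83 ] turn [-0. -0. -0.] j [ 30.   9. -32.  -0. -49.  52.] t 30.25
```

Call:
apply_moves:
  slide:
    - [0,0,0.3]
    - [0,0,0.3]
    - [0,0,0.23]
    - [0,0,0]
    - [0,0,0]
    - [0,0,0]
    - [0,0,-0.4]
    - [0,0,-0.4]
  turn:
    - [0,0,0]
    - [0,0,0]
    - [0,0,0]
    - [0,0,0]
    - [0,0,0]
    - [0,0,0]
    - [0,0,0]
    - [0,0,0]
  jaw: [0.9,0.9,0.9,0.9,0.75,0.7,0.7,0.7]

```text
time_s: 31.05
tcp_pos: [0.4783, 0.0563, 0.1251]
eef_rot: [179.9, 0.1, -8.4]
contact_force: [0.6, -0.2, 0.9]
gripper_width: 0.0264
```

Call:
apply_moves:
  slide:
    - [0,0,-0.4]
    - [0,0,-0.2]
    - [0,0,0]
  turn:
    - [0,0,0]
    - [0,0,0]
    - [0,0,0]
  jaw: [0.6,0.5,0.5]

```text
time_s: 31.35
tcp_pos: [0.4809, 0.0575, 0.1885]
eef_rot: [-179.8, -0.4, -8.4]
contact_force: [-0.3, -0.2, -0.3]
gripper_width: 0.0419
```

```bash
cat >> plan.py <<'E'
def panR(tilt,yaw=PY):  # pan orientation, nose-down tilt deg
    return Ro.from_euler('z',yaw,degrees=True)*Ro.from_euler('y',tilt,degrees=True)
s25,c25=np.sin(np.radians(25)),np.cos(np.radians(25))
TinP=Ro.from_matrix(np.c_[[0,-1,0],[-c25,0,-s25],[s25,0,-c25]])  # tool in pan
GP=np.array([-.069,0,.057])
def tool_for(panpos,PR,back=0.):
    RT=PR*TinP; g=np.array(panpos)+PR.apply(GP); return g+RT.apply([0,0,.005-back]),RT
E
python3 - <<'E'
from plan import *
print(st()[1],r.get_state()['gripper_width'])
p,R=tool_for([*PC,.012],panR(0),.07); print('pre',p); go(p,R,half=False)
p,R=tool_for([*PC,.012],panR(0),0); print('grasp',p)
c=cap('scene'); cv2.imwrite('pics/s6.png',cv2.resize(c['pixels'][120:400,120:520],None,fx=2,fy=2))
C=cloud(c); 
m=(abs(C[...,0]-.45)<.035)&(abs(C[...,1]+.03)<.05)&(C[...,2]>.042)&(C[...,2]<.1)
P=C[m]; print(len(P))
for z in range(45,90,8):
    q=P[abs(P[:,2]-z/1e3)<.004]; 
    if len(q)>3: print(z,q[:,:2].min(0).round(4),q[:,:2].max(0).round(4),q[:,:2].mean(0).round(4))
E
```

```text
[0.48094924 0.05747772 0.18853329] 0.04185551845968468
pre [ 0.44557393 -0.06295974  0.12791001]
slide before turn [-0.178  1.246  0.6  ] after turn [-0.176  1.383  0.024] turn [ 0.288 -0.004  0.   ] j [ 30.   5. -27.   0. -58.  51.] t 31.35
grasp [ 0.44984446 -0.03368632  0.06446846]
337
45 [ 0.4365 -0.0293] [ 0.4692 -0.0149] [ 0.4531 -0.0209]
53 [ 0.4333 -0.0353] [ 0.4695 -0.0182] [ 0.4542 -0.0249]
61 [ 0.4336 -0.0386] [ 0.4685 -0.0217] [ 0.453  -0.0283]
69 [ 0.4335 -0.0442] [ 0.4676 -0.0265] [ 0.4534 -0.032 ]
77 [ 0.4303 -0.047 ] [ 0.4684 -0.0298] [ 0.4513 -0.0353]
85 [ 0.4275 -0.0488] [ 0.4677 -0.0339] [ 0.4507 -0.0408]
```

View pics/s6.png

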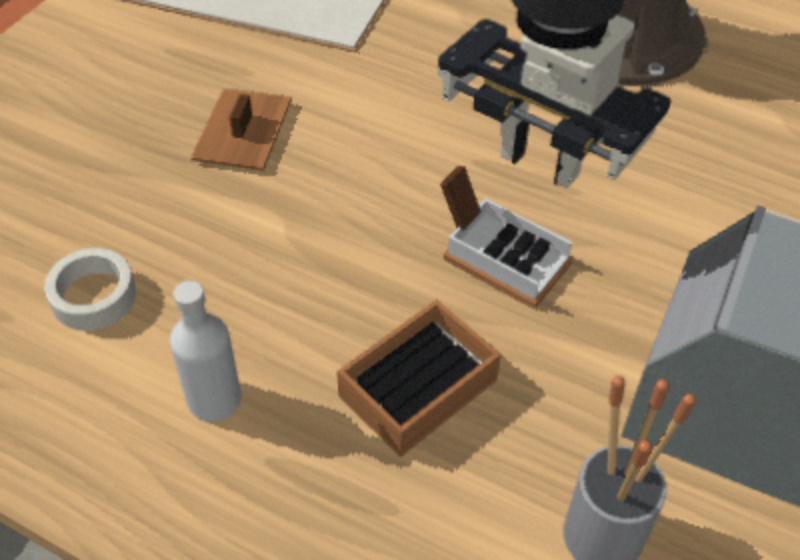

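Call:
apply_moves:
  slide:
    - [-0.06,0.42,0]
    - [-0.06,0.42,0]
    - [-0.05,0.41,0]
    - [0,0,0.2]
    - [0,0,0.2]
    - [0,0,0.2]
    - [0,0,0]
    - [0,0,0]
  turn:
    - [0,0,0]
    - [0,0,0]
    - [0,0,0]
    - [0.096,0,0]
    - [0.096,0,0]
    - [0.096,0,0]
    - [0,0,0]
    - [0,0,0]
  jaw: [0.5,0.5,0.5,0.5,0.5,0.5,0.5,0.5]

```text
time_s: 32.2
tcp_pos: [0.4443, -0.0583, 0.1252]
eef_rot: [-155.9, 0.3, -8.7]
contact_force: [0.1, -0.2, 0.7]
gripper_width: 0.0438
```

```bash
python3 - <<'E'
from plan import *
print(st()[1],r.get_state()['gripper_width'],r.get_state()['eef_rot'])
p,R=tool_for([.4602,.0325,.012],panR(0),0); go(p,R,half=False)
c=cap('scene'); cv2.imwrite('pics/s7.png',cv2.resize(c['pixels'][120:400,220:520],None,fx=2,fy=2))
E
```

```text
[ 0.44427471 -0.05834696  0.12520015] 0.043805918747191204 [-155.85022842    0.31072042   -8.65065323]
slide before turn [0.028 0.017 0.658] after turn [0.026 0.027 0.657] turn [ 0.01   0.002 -0.005] j [ -5.  10. -24. -29. -58. 102.] t 32.2
```

View pics/s7.png

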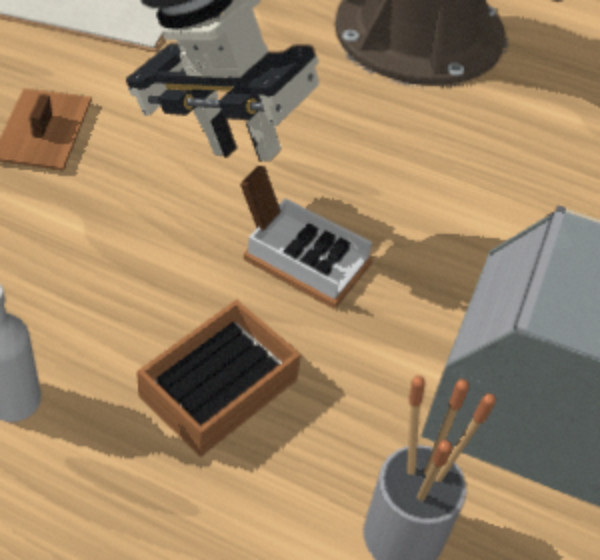

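Call:
apply_moves:
  slide:
    - [0.02,0.02,0.15]
    - [0.01,0,0.25]
    - [0,0,0.16]
    - [0,0,0.1]
    - [0,0,0]
  turn:
    - [0.01,0,-0.005]
    - [0,0,0]
    - [0,0,0]
    - [0,0,0]
    - [0,0,0]
  jaw: [0.5,0.5,0.5,0.5,0.5]

```text
time_s: 32.75
tcp_pos: [0.4511, -0.0293, 0.0656]
eef_rot: [-154.9, -0.0, -7.7]
contact_force: [-0.2, -0.4, 1.0]
gripper_width: 0.044
```

```bash
python3 - <<'E'
from plan import *
print(st()[1],r.get_state()['gripper_width'],r.get_state()['eef_rot'],r.get_state()['contact_force'])
p,R=tool_for([.4602,.0325,.012],panR(0),0); go(p,R,half=False)
c=cap('scene'); cv2.imwrite('pics/s8.png',cv2.resize(c['pixels'][140:320,240:480],None,fx=3,fy=3))
E
```

```text
[ 0.45113792 -0.02933116  0.06562679] 0.04401018694067391 [-1.54905025e+02 -3.80189483e-02 -7.74226556e+00] [-0.23600489 -0.43808488  0.97503801]
slide before turn [-0.     0.045 -0.008] after turn [ 0.     0.045 -0.008] turn [-0.001  0.002  0.006] j [ -3.  15. -26. -33. -51. 106.] t 32.75
```

View pics/s8.png

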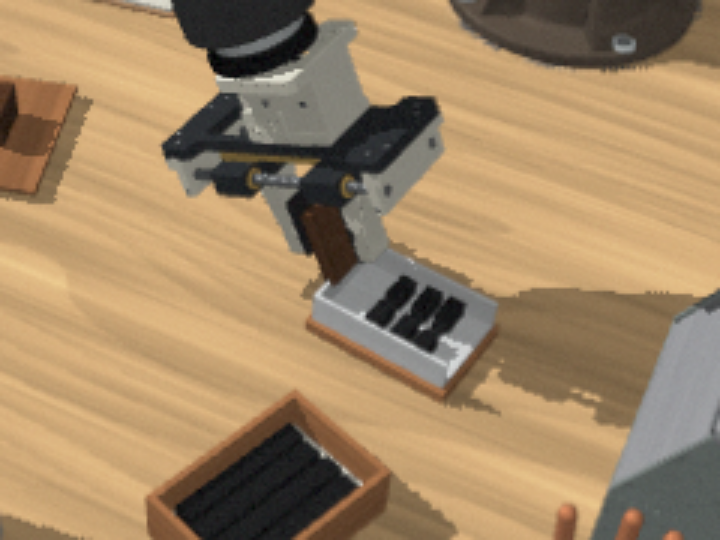

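Call:
apply_moves:
  slide:
    - [0,0.04,0]
    - [0,0,0]
    - [0,0,0]
    - [0,0,0]
    - [0,0,0]
    - [0,0,0]
    - [0,0,0]
    - [0,0,0]
  turn:
    - [0,0,0.006]
    - [0,0,0]
    - [0,0,0]
    - [0,0,0]
    - [0,0,0]
    - [0,0,0]
    - [0,0,0]
    - [0,0,0]
  jaw: [0.5,0.6,0.7,0.78,0.82,0.95,0.95,0.95]
  newtons: 45

```text
time_s: 33.6
tcp_pos: [0.4511, -0.0347, 0.0641]
eef_rot: [-154.8, 0.1, -8.4]
contact_force: [0.2, -1.0, -0.3]
gripper_width: 0.0093
```

```bash
python3 - <<'E'
from plan import *
print(st()[1],r.get_state()['gripper_width'],r.get_state()['eef_rot'],r.get_state()['contact_force'])
from meas import rect
C=cloud(cap('scene'))
m=(abs(C[...,0]-.46)<.09)&(C[...,1]<.12)&(C[...,1]>-.02)&(C[...,2]>.014)&(C[...,2]<.04); print(rect(C[m]))
m=(abs(C[...,0]-.46)<.09)&(C[...,1]<.12)&(C[...,1]>-.02)&(C[...,2]>.03)&(C[...,2]<.042); print('walls',rect(C[m]))
for y in (0.0,.03,.06):
  q=C[m&(abs(C[...,1]-y)<.006)]; print(y,q.min(0).round(4),q.max(0).round(4))
E
```

```text
[ 0.45112307 -0.03470455  0.06412646] 0.009314219341856307 [-1.54842582e+02  1.15559941e-01 -8.41888058e+00] [ 0.17906008 -1.03665866 -0.30929454]
[459.8, 34.2, 110.3, 76.9, 82.4]
walls [459.1, 33.8, 110.3, 76.7, 81.5]
0.0 [ 0.4165 -0.0058  0.0301] [0.4911 0.006  0.0406]
0.03 [0.4221 0.0243 0.0302] [0.4961 0.0355 0.0386]
0.06 [0.4258 0.0541 0.0301] [0.5021 0.0659 0.0396]
```

```bash
cat >> plan.py <<'E'
BC=np.array([.5303,.3035]); BY=91.6
def pan_from_lip(lx,lz,tilt,ly=0.,yaw=BY):
    a=np.radians(BY); bx=np.array([np.cos(a),np.sin(a),0]); by=np.array([-bx[1],bx[0],0])
    L=np.array([BC[0],BC[1],0])+lx*bx+ly*by+np.array([0,0,lz]); PR=panR(tilt,yaw)
    return L-PR.apply([.055,0,0]),PR
def interp(A,B,n):
    from scipy.spatial.transform import Slerp
    sl=Slerp([0,1],Ro.concatenate([A[1],B[1]]))
    return [(A[0]+(B[0]-A[0])*k/n,sl(k/n)) for k in range(1,n+1)]
def rows(poses,p=None,R=None):
    """poses: list of (panpos,PR); prints rounded rows from the current tool pose"""
    s,p0,R0=st(); p=p0 if p is None else p; R=R0 if R is None else R
    S=[];T=[]
    for pp,PR in poses:
        tp,tR=tool_for(pp,PR)
        sl=(R.inv().apply(tp-p)/.1).round(2); tu=((R.inv()*tR).as_rotvec()/1.5).round(3)
        S.append(sl.tolist());T.append(tu.tolist())
        p=p+R.apply(sl*.1); R=R*Ro.from_rotvec(tu*1.5)
    for i in range(0,len(S),8): print('slide',S[i:i+8]);print('turn',T[i:i+8]); print()
    return p,R
E
python3 - <<'E'
from plan import *
A=(np.array([.4600,.0333,.012]),panR(0,81.7))
print('err',tool_for(*A)[0]-st()[1])
B=(np.array([.4600,.0333,.062]),panR(-5,81.7))
C=pan_from_lip(-.135,.135,-5)
D=pan_from_lip(-.100,.122,-3)
print(C[0],tool_for(*C)[0])
p,R=rows(interp(A,B,5)+interp(B,C,11))
E
```

```text
err [-0.00076538  0.00181161  0.00035465]
[0.53559927 0.11378329 0.13020643] [0.53758744 0.04260574 0.17664566]
slide [[-0.01, -0.05, -0.08], [-0.0, -0.03, -0.08], [-0.0, -0.03, -0.09], [-0.0, -0.03, -0.08], [-0.0, -0.04, -0.08], [0.07, -0.1, -0.01], [0.07, -0.1, -0.01], [0.07, -0.1, -0.02]]
turn [[0.01, 0.001, -0.002], [0.011, -0.0, 0.0], [0.012, -0.0, 0.0], [0.012, -0.0, 0.0], [0.011, -0.0, 0.0], [0.0, -0.006, -0.009], [0.0, -0.005, -0.009], [0.0, -0.005, -0.009]]

slide [[0.07, -0.1, -0.01], [0.08, -0.1, -0.01], [0.07, -0.1, -0.02], [0.08, -0.1, -0.02], [0.07, -0.09, -0.01], [0.08, -0.1, -0.02], [0.08, -0.09, -0.01], [0.08, -0.1, -0.02]]
turn [[0.0, -0.005, -0.009], [0.0, -0.005, -0.009], [0.0, -0.006, -0.009], [0.0, -0.005, -0.009], [0.0, -0.005, -0.009], [0.0, -0.005, -0.009], [0.0, -0.006, -0.01], [0.0, -0.005, -0.009]]
```

Call:
apply_moves:
  slide:
    - [0,-0.04,-0.08]
    - [0,-0.04,-0.08]
    - [0,-0.04,-0.09]
    - [0,-0.03,-0.08]
    - [0,-0.04,-0.08]
    - [0,0,0]
  turn:
    - [0.01,0,0]
    - [0.011,0,0]
    - [0.012,0,0]
    - [0.012,0,0]
    - [0.011,0,0]
    - [0,0,0]
  jaw: [0.95,0.95,0.95,0.95,0.95,0.95]

```text
time_s: 34.25
tcp_pos: [0.4517, -0.037, 0.1105]
eef_rot: [-150.0, -0.0, -8.5]
contact_force: [0.6, -0.6, -2.2]
gripper_width: 0.0095
```

```bash
python3 - <<'E'
from plan import *
s=r.get_state(); print(s['tcp_pos'],s['eef_rot'],s['gripper_width'],s['contact_force'])
c=cap('scene'); cv2.imwrite('pics/s9.png',cv2.resize(c['pixels'][120:320,240:480],None,fx=3,fy=3))
E
```

```text
[ 0.45171572 -0.03699597  0.11052336] [-1.49981079e+02 -2.90315843e-03 -8.47320785e+00] 0.009483430098899103 [ 0.59090231 -0.64662788 -2.23631802]
```

View pics/s9.png

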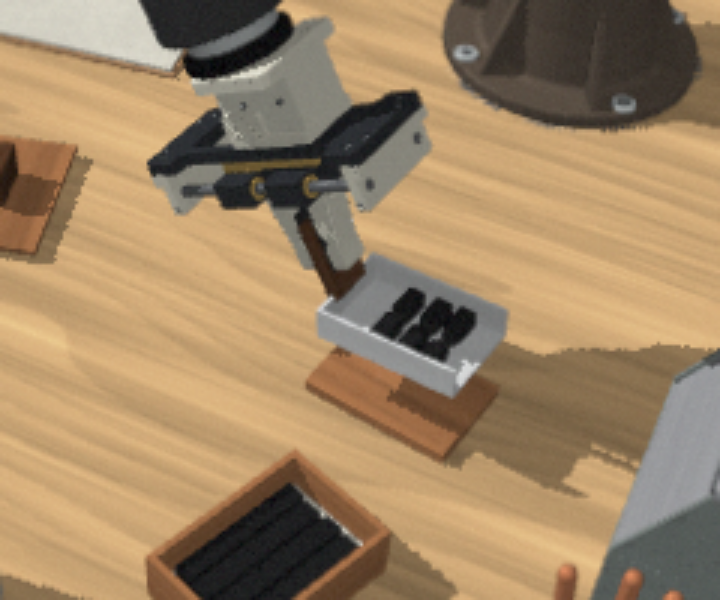

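Call:
apply_moves:
  slide:
    - [0.07,-0.1,-0.01]
    - [0.07,-0.1,-0.01]
    - [0.07,-0.1,-0.02]
    - [0.07,-0.1,-0.01]
    - [0.08,-0.1,-0.01]
    - [0.07,-0.1,-0.02]
    - [0.08,-0.1,-0.02]
    - [0.07,-0.09,-0.01]
  turn:
    - [0,-0.006,-0.009]
    - [0,-0.005,-0.009]
    - [0,-0.005,-0.009]
    - [0,-0.005,-0.009]
    - [0,-0.005,-0.009]
    - [0,-0.006,-0.009]
    - [0,-0.005,-0.009]
    - [0,-0.005,-0.009]
  jaw: [0.95,0.95,0.95,0.95,0.95,0.95,0.95,0.95]

```text
time_s: 35.1
tcp_pos: [0.5155, 0.0217, 0.1588]
eef_rot: [-150.0, 0.1, -1.2]
contact_force: [0.9, 0.2, -1.1]
gripper_width: 0.01
```

Call:
apply_moves:
  slide:
    - [0.08,-0.1,-0.02]
    - [0.08,-0.09,-0.01]
    - [0.08,-0.1,-0.02]
    - [0,0,0]
    - [0,0,0]
  turn:
    - [0,-0.005,-0.009]
    - [0,-0.006,-0.01]
    - [0,-0.005,-0.009]
    - [0,0,0]
    - [0,0,0]
  jaw: [0.95,0.95,0.95,0.95,0.95]

```text
time_s: 35.6
tcp_pos: [0.5389, 0.0438, 0.1768]
eef_rot: [-150.0, 0.1, 1.5]
contact_force: [-0.4, -1.0, -2.8]
gripper_width: 0.0099
```

```bash
python3 - <<'E'
from plan import *
s=r.get_state(); print(s['tcp_pos'],s['eef_rot'],s['gripper_width'],s['contact_force'])
from meas import rect
c=cap('scene'); cv2.imwrite('pics/s10.png',cv2.resize(c['pixels'][120:360,330:610],None,fx=2.5,fy=2.5))
C=cloud(c); hsv=cv2.cvtColor(c['pixels'],cv2.COLOR_BGR2HSV)
m=(abs(C[...,0]-.46)<.08)&(abs(C[...,1]-.03)<.08)&(C[...,2]>.007)&(C[...,2]<.018); print('rest',rect(C[m]),m.sum())
m=(abs(C[...,0]-.54)<.07)&(C[...,1]<.185)&(C[...,1]>.04)&(C[...,2]>.125)&(C[...,2]<.18)&(hsv[...,1]<70)&(hsv[...,2]>110); print('pan',rect(C[m]),m.sum(),C[m].min(0),C[m].max(0))
# sill/box front
m=(abs(C[...,0]-.53)<.09)&(abs(C[...,1]-.25)<.08)&(C[...,2]>.03)
P=C[m]
for z in (.05,.08,.1,.11,.12,.14,.16,.18,.19):
    q=P[abs(P[:,2]-z)<.004]; 
    if len(q): print(z,len(q),'ymin',np.percentile(q[:,1],2).round(4),'x',q[:,0].min().round(4),q[:,0].max().round(4))
C=pan_from_lip(-.135,.135,-5); print('want',tool_for(*C)[0],(tool_for(*C)[1]).as_euler('xyz',degrees=True),C[0])
E
```

```text
[0.53889085 0.04376662 0.1768439 ] [-1.49992632e+02  1.47393968e-01  1.54789718e+00] 0.009859249128092986 [-0.36160704 -1.02985431 -2.78623337]
rest [462.4, 32.8, 119.1, 77.2, 80.9] 885
pan [535.1, 105.0, 130.8, 77.2, -87.8] 1692 [0.4948215  0.04012845 0.12636495] [0.57374533 0.17177033 0.17998174]
0.05 136 ymin 0.2193 x 0.6027 0.6095
0.08 145 ymin 0.2213 x 0.6026 0.6087
0.1 154 ymin 0.2197 x 0.6031 0.6092
0.11 206 ymin 0.2159 x 0.4612 0.6091
0.12 346 ymin 0.2155 x 0.4568 0.609
0.14 352 ymin 0.1711 x 0.4593 0.6081
0.16 337 ymin 0.2383 x 0.4577 0.608
0.18 340 ymin 0.2481 x 0.4567 0.6081
0.19 204 ymin 0.2536 x 0.4587 0.6086
want [0.53758744 0.04260574 0.17664566] [-150.     0.     1.6] [0.53559927 0.11378329 0.13020643]
```

View pics/s10.png

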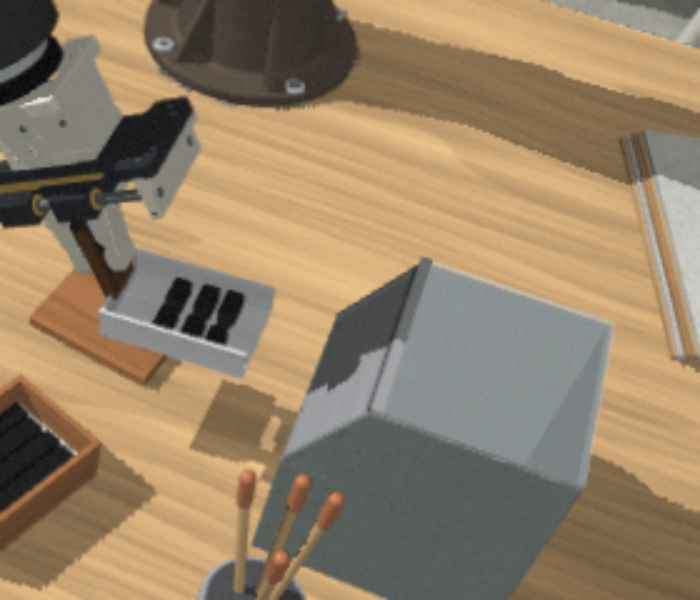

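```bash
python3 - <<'E'
from plan import *
C=pan_from_lip(-.135,.135,-5);D=pan_from_lip(-.098,.123,-3);E=pan_from_lip(-.06,.119,6);F=pan_from_lip(-.048,.106,22);G=pan_from_lip(-.032,.081,36)
p,R=rows(interp(C,D,4)+interp(D,E,4)+interp(E,F,4)+interp(F,G,4))
print(p,R.as_euler('xyz',degrees=True))
E
```

```text
slide [[-0.01, -0.07, 0.06], [0.0, -0.07, 0.06], [0.0, -0.08, 0.07], [0.0, -0.07, 0.06], [0.0, -0.12, 0.02], [0.0, -0.12, 0.02], [0.0, -0.12, 0.01], [0.0, -0.13, 0.01]]
turn [[-0.006, 0.001, -0.002], [-0.006, 0.0, 0.0], [-0.006, 0.0, 0.0], [-0.005, 0.0, 0.0], [-0.027, 0.0, 0.0], [-0.026, 0.0, 0.0], [-0.026, 0.0, 0.0], [-0.026, 0.0, 0.0]]

slide [[0.0, -0.09, -0.02], [0.0, -0.09, -0.02], [0.0, -0.1, -0.02], [0.0, -0.09, -0.02], [0.0, -0.1, 0.01], [0.0, -0.1, 0.01], [0.0, -0.11, 0.01], [0.0, -0.11, 0.0]]
turn [[-0.047, 0.0, 0.0], [-0.046, 0.0, 0.0], [-0.047, 0.0, 0.0], [-0.046, 0.0, 0.0], [-0.041, 0.0, 0.0], [-0.041, 0.0, 0.0], [-0.04, 0.0, 0.0], [-0.041, 0.0, 0.0]]

[0.53297312 0.20406091 0.19518088] [1.69010772e+02 1.71084837e-02 1.63259313e+00]
```

Call:
apply_moves:
  slide:
    - [-0.01,-0.07,0.06]
    - [0,-0.07,0.06]
    - [0,-0.08,0.07]
    - [0,-0.07,0.06]
    - [0,-0.12,0.02]
    - [0,-0.12,0.02]
    - [0,-0.12,0.01]
    - [0,-0.13,0.01]
  turn:
    - [-0.006,0,0]
    - [-0.006,0,0]
    - [-0.006,0,0]
    - [-0.005,0,0]
    - [-0.027,0,0]
    - [-0.026,0,0]
    - [-0.026,0,0]
    - [-0.026,0,0]
  jaw: [0.95,0.95,0.95,0.95,0.95,0.95,0.95,0.95]

```text
time_s: 36.45
tcp_pos: [0.5353, 0.1291, 0.1843]
eef_rot: [-161.1, 0.1, 1.5]
contact_force: [0.4, -0.9, -1.4]
gripper_width: 0.0098
```

```bash
python3 - <<'E'
from plan import *
s=r.get_state(); print(s['tcp_pos'],s['eef_rot'],s['gripper_width'],s['contact_force'])
E=pan_from_lip(-.06,.119,6); print('want',tool_for(*E)[0],(tool_for(*E)[1]).as_euler('xyz',degrees=True))
c=cap('scene'); cv2.imwrite('pics/s11.png',cv2.resize(c['pixels'][120:360,330:610],None,fx=2.5,fy=2.5))
E
```

```text
[0.53533034 0.12909853 0.18433308] [-1.61099596e+02  1.19953897e-01  1.54948464e+00] 0.00980021187872259 [ 0.372388   -0.94223777 -1.42859926]
want [0.5352068  0.12783376 0.18392168] [-161.     0.     1.6]
```

View pics/s11.png

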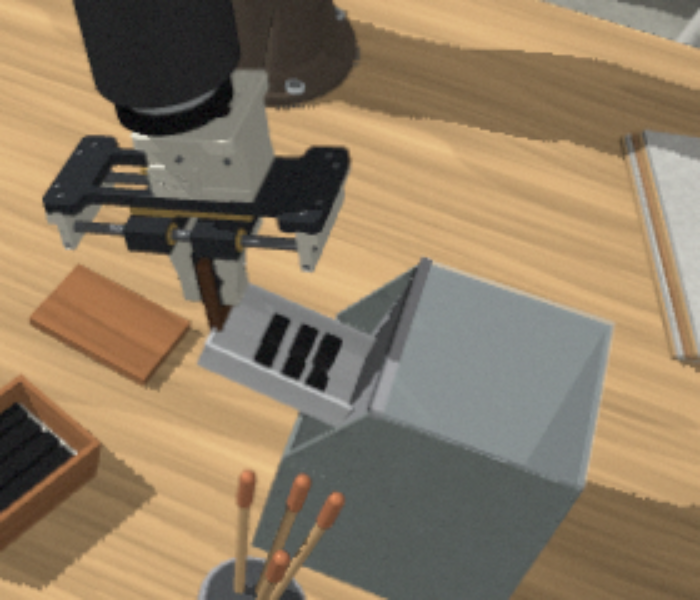

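Call:
apply_moves:
  slide:
    - [0,-0.09,-0.02]
    - [0,-0.09,-0.02]
    - [0,-0.1,-0.02]
    - [0,-0.09,-0.02]
    - [0,-0.1,0.01]
    - [0,-0.1,0.01]
    - [0,-0.11,0.01]
    - [0,-0.11,0]
  turn:
    - [-0.047,0,0]
    - [-0.046,0,0]
    - [-0.047,0,0]
    - [-0.046,0,0]
    - [-0.041,0,0]
    - [-0.041,0,0]
    - [-0.04,0,0]
    - [-0.041,0,0]
  jaw: [0.95,0.95,0.95,0.95,0.95,0.95,0.95,0.95]

```text
time_s: 37.3
tcp_pos: [0.533, 0.2049, 0.1953]
eef_rot: [168.9, 0.1, 1.6]
contact_force: [-0.5, -1.4, -2.6]
gripper_width: 0.0099
```

Call:
apply_moves:
  slide:
    - [0,0,0]
    - [0,0,0]
    - [0,0,0]
    - [0,0,0]
  turn:
    - [0,0,0]
    - [0,0,0]
    - [0,0,0]
    - [0,0,0]
  jaw: [0.95,0.95,0.95,0.95]

```text
time_s: 37.7
tcp_pos: [0.5335, 0.2034, 0.1956]
eef_rot: [169.1, 0.1, 1.5]
contact_force: [-0.4, -1.0, -3.6]
gripper_width: 0.0096
```

```bash
python3 - <<'E'
from plan import *
s=r.get_state(); print(s['tcp_pos'],s['eef_rot'],s['gripper_width'],s['contact_force'])
c=cap('scene'); cv2.imwrite('pics/s12.png',cv2.resize(c['pixels'][120:400,330:610],None,fx=2.1,fy=2.1))
c=cap('top'); cv2.imwrite('pics/t12.png',cv2.resize(c['pixels'][220:350,80:340],None,fx=3,fy=3))
E
```

```text
[0.53346132 0.20341489 0.19560159] [1.69059198e+02 1.44923942e-01 1.46336208e+00] 0.009573098697494705 [-0.44735703 -0.98068072 -3.6366708 ]
```

View pics/s12.png

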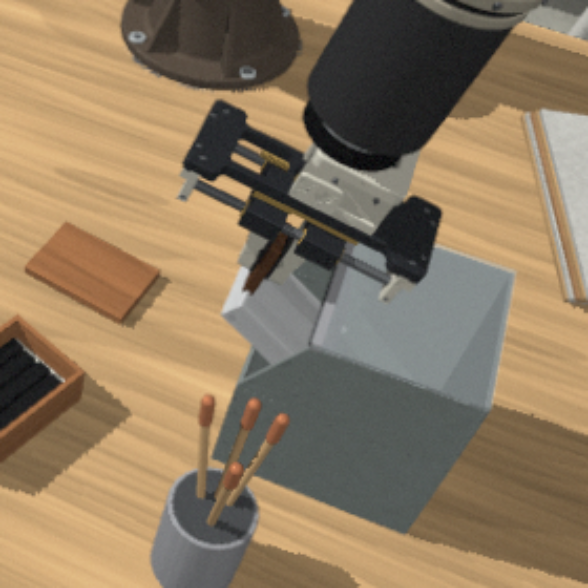

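View pics/t12.png

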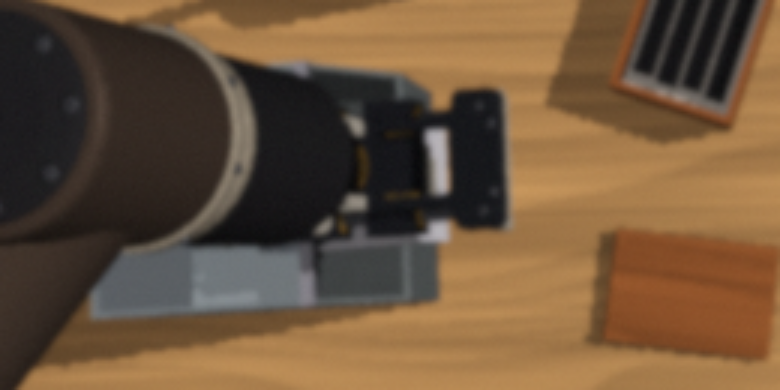

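Call:
apply_moves:
  slide:
    - [0,0,-0.04]
    - [0,0,0.04]
    - [0,0,-0.04]
    - [0,0,0.04]
    - [0,0,0]
    - [0,0,0]
  turn:
    - [0,0,0]
    - [0,0,0]
    - [0,0,0]
    - [0,0,0]
    - [0,0,0]
    - [0,0,0]
  jaw: [0.95,0.95,0.95,0.95,0.95,0.95]

```text
time_s: 38.4
tcp_pos: [0.5336, 0.204, 0.1953]
eef_rot: [169.0, 0.1, 1.5]
contact_force: [0.9, -1.1, -3.1]
gripper_width: 0.0097
```

```bash
python3 - <<'E'
from plan import *
C=pan_from_lip(-.135,.135,-5);D=pan_from_lip(-.098,.123,0);E=pan_from_lip(-.06,.12,6);F=pan_from_lip(-.048,.107,22);G=pan_from_lip(-.032,.081,36)
p,R=rows(interp(G,F,4)+interp(F,E,4))
print(p,R.as_euler('xyz',degrees=True))
E
```

```text
slide [[-0.01, 0.11, 0.0], [0.0, 0.11, -0.0], [0.0, 0.1, -0.01], [0.0, 0.1, -0.01], [0.0, 0.09, 0.03], [0.0, 0.09, 0.03], [0.0, 0.1, 0.03], [0.0, 0.09, 0.02]]
turn [[0.041, 0.002, -0.001], [0.04, -0.0, 0.0], [0.041, -0.0, 0.0], [0.041, -0.0, 0.0], [0.046, -0.0, 0.0], [0.047, -0.0, 0.0], [0.047, -0.0, 0.0], [0.046, -0.0, 0.0]]

[0.53476724 0.12755222 0.18492704] [-1.61004028e+02 -9.53489272e-03  1.62721900e+00]
```

Call:
apply_moves:
  slide:
    - [0,0.11,0]
    - [0,0.11,0]
    - [0,0.1,-0.01]
    - [0,0.1,-0.01]
    - [0,0.09,0.03]
    - [0,0.09,0.03]
    - [0,0.1,0.03]
    - [0,0.09,0.02]
  turn:
    - [0.041,0,0]
    - [0.04,0,0]
    - [0.041,0,0]
    - [0.041,0,0]
    - [0.046,0,0]
    - [0.047,0,0]
    - [0.047,0,0]
    - [0.046,0,0]
  jaw: [0.95,0.95,0.95,0.95,0.95,0.95,0.95,0.95]

```text
time_s: 39.2
tcp_pos: [0.5359, 0.1273, 0.1856]
eef_rot: [-160.8, 0.0, 1.6]
contact_force: [-0.3, -1.0, -1.7]
gripper_width: 0.0096
```

```bash
python3 - <<'E'
from plan import *
s=r.get_state(); print(s['tcp_pos'],s['eef_rot'],s['gripper_width'],s['contact_force'])
c=cap('scene'); cv2.imwrite('pics/s13.png',cv2.resize(c['pixels'][120:400,330:610],None,fx=2.1,fy=2.1))
c=cap('top'); cv2.imwrite('pics/t13.png',cv2.resize(c['pixels'][220:350,80:340],None,fx=3,fy=3))
C=pan_from_lip(-.14,.135,-3);D=pan_from_lip(-.098,.124,2);E=pan_from_lip(-.06,.12,6)
p,R=rows(interp(E,D,4)+interp(D,C,4))
E
```

```text
[0.53593928 0.12733987 0.18556085] [-1.60842939e+02  3.62113878e-02  1.55257835e+00] 0.00962894274708503 [-0.3066791  -1.04339167 -1.65344605]
slide [[-0.01, 0.08, -0.02], [0.0, 0.1, -0.03], [0.0, 0.11, -0.02], [0.0, 0.1, -0.03], [0.0, 0.1, -0.05], [0.0, 0.11, -0.05], [0.0, 0.1, -0.05], [0.0, 0.11, -0.05]]
turn [[0.01, 0.001, -0.004], [0.012, -0.0, 0.0], [0.012, -0.0, 0.0], [0.011, -0.0, 0.0], [0.015, -0.0, 0.0], [0.014, -0.0, 0.0], [0.015, -0.0, 0.0], [0.015, -0.0, 0.0]]
```

View pics/s13.png

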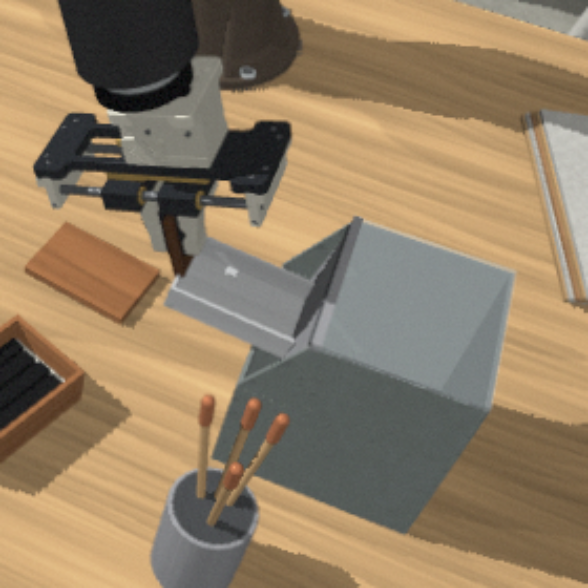

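View pics/t13.png

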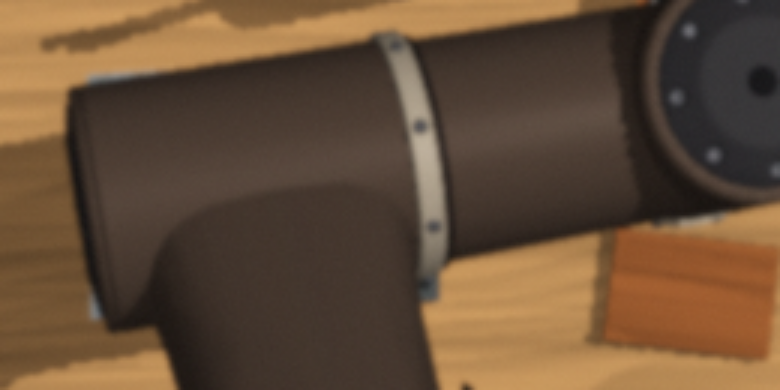

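Call:
apply_moves:
  slide:
    - [0,0.08,-0.02]
    - [0,0.1,-0.03]
    - [0,0.11,-0.02]
    - [0,0.1,-0.03]
    - [0,0.1,-0.05]
    - [0,0.11,-0.05]
    - [0,0.1,-0.05]
    - [0,0.11,-0.05]
  turn:
    - [0.01,0,0]
    - [0.012,0,0]
    - [0.012,0,0]
    - [0.011,0,0]
    - [0.015,0,0]
    - [0.014,0,0]
    - [0.015,0,0]
    - [0.015,0,0]
  jaw: [0.95,0.95,0.95,0.95,0.95,0.95,0.95,0.95]

```text
time_s: 40.1
tcp_pos: [0.5383, 0.041, 0.1817]
eef_rot: [-152.1, 0.1, 1.6]
contact_force: [-1.3, -0.1, -0.8]
gripper_width: 0.0099
```

```bash
python3 - <<'E'
from plan import *
s=r.get_state(); print(s['tcp_pos'],s['eef_rot'],s['gripper_width'],s['contact_force'])
c=cap('scene'); cv2.imwrite('pics/s14.png',cv2.resize(c['pixels'][120:400,240:610],None,fx=2.1,fy=2.1))
C=pan_from_lip(-.14,.135,-3);B=(np.array([.461,.033,.060]),panR(0,81.5));A=(np.array([.461,.033,.022]),panR(0,81.5))
p,R=rows(interp(C,B,9)+interp(B,A,3)); print(p)
C=cloud(c); m=(abs(C[...,0]-.46)<.08)&(abs(C[...,1]-.03)<.08)&(C[...,2]>.007)&(C[...,2]<.018)
from meas import rect
print('rest',rect(C[m]),m.sum())
E
```

```text
[0.53831547 0.0410133  0.1817422 ] [-1.52070985e+02  9.30847255e-02  1.56030475e+00] 0.009937754838984085 [-1.3269768  -0.10143887 -0.81900292]
slide [[-0.1, 0.11, 0.03], [-0.1, 0.1, 0.03], [-0.1, 0.11, 0.03], [-0.09, 0.11, 0.03], [-0.09, 0.11, 0.03], [-0.09, 0.11, 0.03], [-0.09, 0.11, 0.03], [-0.09, 0.12, 0.03]]
turn [[-0.003, 0.007, 0.01], [-0.004, 0.006, 0.012], [-0.004, 0.006, 0.011], [-0.004, 0.005, 0.012], [-0.004, 0.006, 0.012], [-0.004, 0.006, 0.012], [-0.003, 0.006, 0.011], [-0.004, 0.006, 0.012]]

slide [[-0.08, 0.11, 0.03], [-0.0, 0.06, 0.12], [-0.0, 0.05, 0.11], [-0.0, 0.05, 0.12]]
turn [[-0.004, 0.006, 0.012], [-0.0, -0.0, -0.0], [-0.0, -0.0, -0.0], [-0.0, -0.0, -0.0]]

[ 0.45137016 -0.03274642  0.07420088]
rest [460.5, 33.3, 118.9, 81.5, 82.3] 896
```

View pics/s14.png

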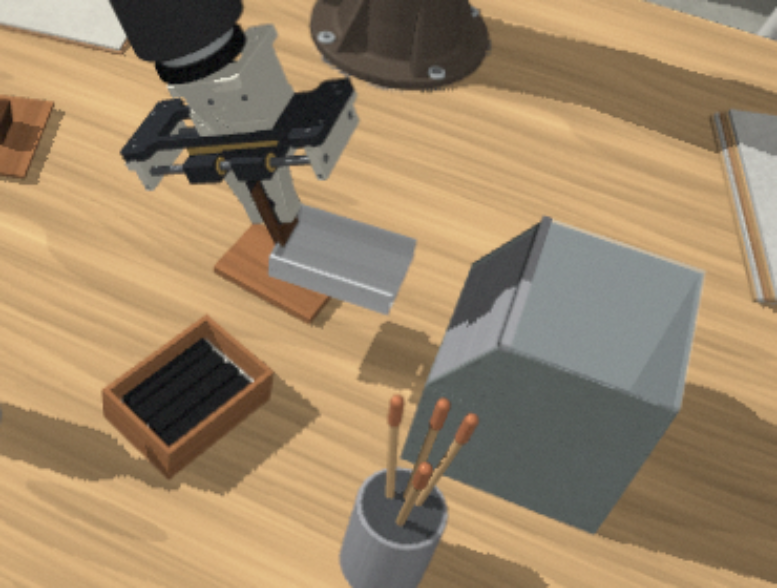

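Call:
apply_moves:
  slide:
    - [-0.1,0.11,0.03]
    - [-0.1,0.1,0.03]
    - [-0.1,0.11,0.03]
    - [-0.09,0.11,0.03]
    - [-0.09,0.11,0.03]
    - [-0.09,0.11,0.03]
    - [-0.09,0.11,0.03]
    - [-0.09,0.12,0.03]
  turn:
    - [-0.003,0.007,0.01]
    - [-0.004,0.006,0.012]
    - [-0.004,0.006,0.011]
    - [-0.004,0.005,0.012]
    - [-0.004,0.006,0.012]
    - [-0.004,0.006,0.012]
    - [-0.003,0.006,0.011]
    - [-0.004,0.006,0.012]
  jaw: [0.95,0.95,0.95,0.95,0.95,0.95,0.95,0.95]

```text
time_s: 40.95
tcp_pos: [0.4594, -0.0241, 0.1198]
eef_rot: [-154.7, -0.0, -7.5]
contact_force: [-0.3, -0.5, -0.7]
gripper_width: 0.01
```

Call:
apply_moves:
  slide:
    - [-0.08,0.11,0.03]
    - [0,0.06,0.12]
    - [0,0.05,0.11]
    - [0,0.05,0.12]
    - [0,0,0]
    - [0,0,0]
  turn:
    - [-0.004,0.006,0.012]
    - [0,0,0]
    - [0,0,0]
    - [0,0,0]
    - [0,0,0]
    - [0,0,0]
  jaw: [0.95,0.95,0.95,0.95,0.95,0.95]

```text
time_s: 41.55
tcp_pos: [0.4512, -0.0307, 0.0738]
eef_rot: [-155.0, 0.0, -8.5]
contact_force: [0.1, -1.4, -1.3]
gripper_width: 0.0093
```

```bash
python3 - <<'E'
from plan import *
from meas import rect
s=r.get_state(); print(s['tcp_pos'],s['eef_rot'],s['gripper_width'],s['contact_force'])
c=cap('scene'); cv2.imwrite('pics/s15.png',cv2.resize(c['pixels'][120:340,240:480],None,fx=2.5,fy=2.5))
A=(np.array([.4605,.033,.0115]),panR(0,81.7))
rows([A])
C=cloud(c); hsv=cv2.cvtColor(c['pixels'],cv2.COLOR_BGR2HSV)
m=(abs(C[...,0]-.46)<.09)&(C[...,1]<.12)&(C[...,1]>-.03)&(C[...,2]>.024)&(C[...,2]<.055)&(hsv[...,1]<70); print('pan',rect(C[m]))
for a,b in((-.02,0),(0,.02),(.03,.05),(.06,.08),(.08,.1)):
    q=C[m&(C[...,1]>a)&(C[...,1]<b)]; print(a,'wall top z',np.percentile(q[:,2],97).round(4),'floor',np.percentile(q[:,2],10).round(4))
E
```

```text
[ 0.45118418 -0.03067934  0.07379617] [-1.54996735e+02  4.78639641e-02 -8.53998275e+00] 0.009285220435145087 [ 0.05403845 -1.35974174 -1.29685141]
slide [[-0.0, 0.07, 0.08]]
turn [[-0.0, -0.001, -0.002]]

pan [458.8, 36.7, 111.7, 77.9, 81.5]
-0.02 wall top z 0.048 floor 0.0249
0 wall top z 0.0468 floor 0.0245
0.03 wall top z 0.0476 floor 0.0243
0.06 wall top z 0.0472 floor 0.0245
0.08 wall top z 0.0477 floor 0.0244
```

View pics/s15.png

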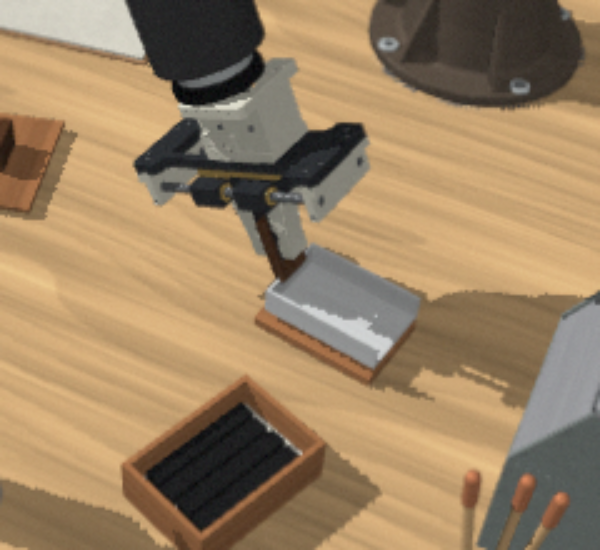

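Call:
apply_moves:
  slide:
    - [0,0.03,0.03]
    - [0,0.03,0.03]
    - [0,0.01,0.02]
    - [0,0,0]
    - [0,0,0]
    - [0,0,0]
    - [0,0,0]
    - [0,0,0]
  turn:
    - [0,0,0]
    - [0,0,0]
    - [0,0,0]
    - [0,0,0]
    - [0,0,0]
    - [0,0,0]
    - [0,0,0]
    - [0,0,0]
  jaw: [0.95,0.95,0.95,0.95,0.85,0.75,0.65,0.55]

```text
time_s: 42.4
tcp_pos: [0.4508, -0.0336, 0.0643]
eef_rot: [-155.0, -0.0, -8.6]
contact_force: [-0.1, 0.2, -0.5]
gripper_width: 0.0315
```

Call:
apply_moves:
  slide:
    - [0,0,-0.2]
    - [0,0,-0.3]
    - [0,0,-0.4]
    - [0,0,-0.4]
    - [0,0,0]
  turn:
    - [0,0,0]
    - [0,0,0]
    - [0,0,0]
    - [0,0,0]
    - [0,0,0]
  jaw: [0.5,0.5,0.5,0.5,0.5]

```text
time_s: 42.9
tcp_pos: [0.4447, -0.0904, 0.1868]
eef_rot: [-155.1, -0.5, -8.6]
contact_force: [0.6, -1.1, -0.2]
gripper_width: 0.0441
```

```bash
python3 - <<'E'
from plan import *
from meas import rect
s=r.get_state(); print(s['tcp_pos'],s['eef_rot'],s['gripper_width'],s['contact_force'])
c=cap('scene'); cv2.imwrite('pics/s16.png',cv2.resize(c['pixels'][120:400,120:520],None,fx=2,fy=2))
C=cloud(c); hsv=cv2.cvtColor(c['pixels'],cv2.COLOR_BGR2HSV)
m=(abs(C[...,0]-.46)<.09)&(C[...,1]<.12)&(C[...,1]>-.03)&(C[...,2]>.008)&(C[...,2]<.055)
print('pan+rest',rect(C[m])); m&=(hsv[...,1]<70)&(C[...,2]>.012);print('pan',rect(C[m]),np.percentile(C[m][:,2],[5,97]))
# lid
m=(abs(C[...,0]-.42)<.12)&(abs(C[...,1]+.335)<.12)&(C[...,2]>.007)&(C[...,2]<.017); print('lid plate',rect(C[m]),m.sum())
m=(abs(C[...,0]-.42)<.12)&(abs(C[...,1]+.335)<.12)&(C[...,2]>.039)&(C[...,2]<.06); print('bar top',rect(C[m]),C[m].mean(0))
E
```

```text
[ 0.44473607 -0.09035465  0.18677778] [-155.09799069   -0.51861799   -8.57878425] 0.04409691296702879 [ 0.64336502 -1.06973261 -0.17532552]
pan+rest [460.6, 32.0, 121.7, 81.4, 83.0]
pan [458.9, 33.2, 114.8, 76.5, 82.1] [0.0129     0.03720572]
lid plate [421.6, -337.6, 134.2, 92.9, 17.6] 1222
bar top [421.1, -336.9, 45.6, 15.4, 15.7] [ 0.42331927 -0.33593865  0.04335295]
```

View pics/s16.png

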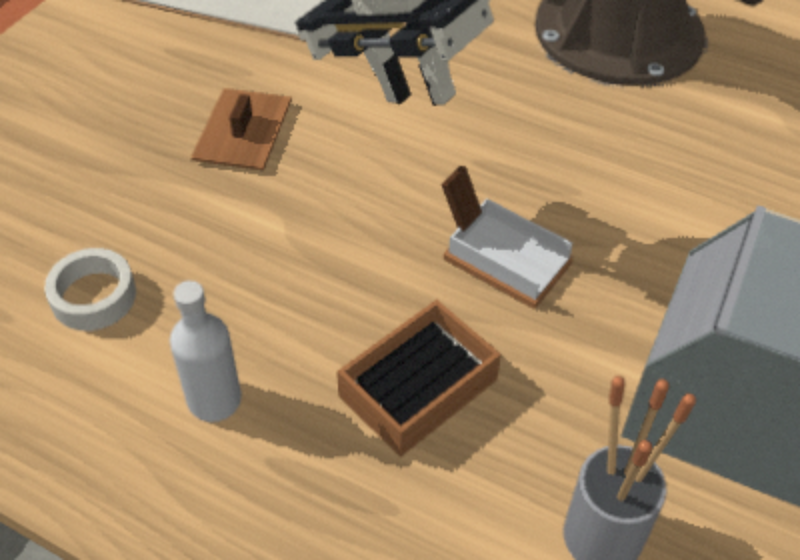

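```bash
python3 - <<'E'
from plan import *
s,p,R=st(); print(p,s['eef_rot'])
Rd=down(-8.6); go(p,Rd,half=False)
go([.4215,-.337,.13],down(17.3),R=Rd,half=False)
E
```

```text
[ 0.44374476 -0.08913395  0.18452596] [-155.01668419   -0.34503762   -8.61167666]
slide before turn [0. 0. 0.] after turn [0. 0. 0.] turn [-0.291 -0.004  0.001] j [ -9.   7. -19. -27. -67. 102.] t 42.95
slide before turn [0.151 2.484 0.545] after turn [-0.949  2.3    0.545] turn [ 0.     0.    -0.301] j [ -9.   7. -19. -27. -67. 102.] t 42.95
```

Call:
apply_moves:
  slide:
    - [0,0,0]
    - [0,0,0]
    - [0,0,0]
    - [0.02,0.42,0.05]
    - [0.02,0.42,0.1]
    - [0.03,0.42,0.1]
    - [0.03,0.41,0.1]
    - [0.03,0.41,0.1]
  turn:
    - [-0.097,0,0]
    - [-0.097,0,0]
    - [-0.097,0,0]
    - [0,0,0]
    - [0,0,0]
    - [0,0,0]
    - [0,0,0]
    - [0,0,0]
  jaw: [0.5,0.5,0.5,0.5,0.5,0.5,0.5,0.5]

```text
time_s: 43.75
tcp_pos: [0.424, -0.2963, 0.1358]
eef_rot: [-180.0, 0.0, -8.5]
contact_force: [1.6, 1.2, -0.1]
gripper_width: 0.0437
```

Call:
apply_moves:
  slide:
    - [0.03,0.41,0.1]
    - [0,0,0]
    - [0,0,0]
    - [0,0,0]
    - [0,0,0]
    - [0,0,0]
    - [0,0,0]
  turn:
    - [0,0,0]
    - [0,0,-0.075]
    - [0,0,-0.075]
    - [0,0,-0.075]
    - [0,0,-0.075]
    - [0,0,0]
    - [0,0,0]
  jaw: [0.5,0.5,0.5,0.5,0.5,0.5,0.5]

```text
time_s: 44.45
tcp_pos: [0.421, -0.3363, 0.1264]
eef_rot: [-180.0, 0.0, 17.1]
contact_force: [-0.3, -0.0, 0.8]
gripper_width: 0.0439
```

```bash
python3 - <<'E'
from plan import *
s,p,R=st(); print(p,s['eef_rot'])
go([.4215,-.337,.034],down(17.0),half=False)
c=cap('scene'); cv2.imwrite('pics/s17.png',cv2.resize(c['pixels'][80:300,120:420],None,fx=2.5,fy=2.5))
E
```

```text
[ 0.42098369 -0.33628542  0.12636652] [-1.79962859e+02  1.17153231e-02  1.70519928e+01]
slide before turn [0.003 0.009 0.924] after turn [0.003 0.008 0.924] turn [-0.     0.     0.001] j [-18.  14. -25.  -0. -51. 125.] t 44.45
```

View pics/s17.png

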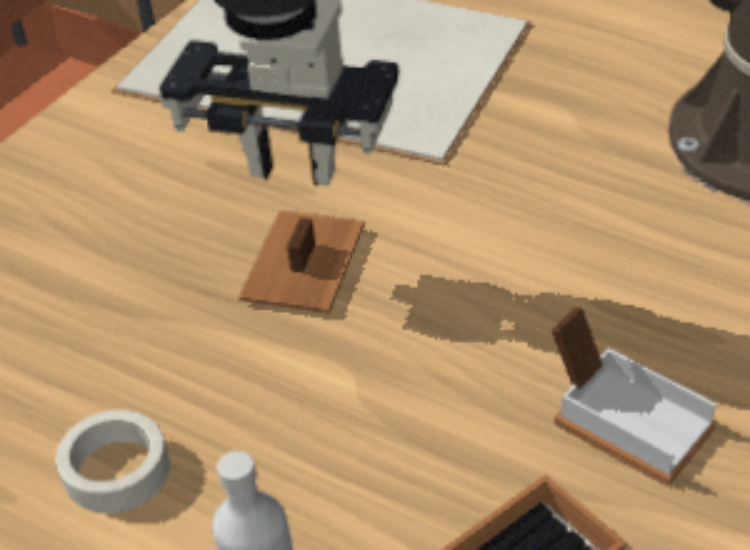

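Fingers straddle the bar at about (300,245). Descend, grip and lift.

Call:
apply_moves:
  slide:
    - [0,0.01,0.35]
    - [0,0,0.35]
    - [0,0,0.22]
    - [0,0,0]
    - [0,0,0]
    - [0,0,0]
    - [0,0,0]
    - [0,0,0]
  turn:
    - [0,0,0]
    - [0,0,0]
    - [0,0,0]
    - [0,0,0]
    - [0,0,0]
    - [0,0,0]
    - [0,0,0]
    - [0,0,0]
  jaw: [0.5,0.5,0.5,0.65,0.75,0.9,0.9,0.9]
  newtons: 30

```text
time_s: 45.3
tcp_pos: [0.4224, -0.3379, 0.0363]
eef_rot: [179.9, -0.1, 17.2]
contact_force: [-0.3, 1.2, 5.1]
gripper_width: 0.014
```

Call:
apply_moves:
  slide:
    - [0,0,-0.2]
    - [0,0,-0.3]
    - [0,0,-0.3]
    - [0,0,0]
    - [0,0,0]
  turn:
    - [0,0,0]
    - [0,0,0]
    - [0,0,0]
    - [0,0,0]
    - [0,0,0]
  jaw: [0.9,0.9,0.9,0.9,0.9]

```text
time_s: 45.8
tcp_pos: [0.4219, -0.3376, 0.116]
eef_rot: [179.9, -0.2, 17.2]
contact_force: [-0.7, 0.8, -0.9]
gripper_width: 0.0135
```

```bash
python3 - <<'E'
from plan import *
from meas import rect
s,p,R=st(); print(p,s['eef_rot'],s['gripper_width'])
c=cap('scene'); C=cloud(c); hsv=cv2.cvtColor(c['pixels'],cv2.COLOR_BGR2HSV)
cv2.imwrite('pics/s18.png',cv2.resize(c['pixels'][80:300,120:420],None,fx=2.5,fy=2.5))
m=(abs(C[...,0]-.42)<.12)&(abs(C[...,1]+.335)<.12)&(C[...,2]>.08)&(C[...,2]<.1); print('lid plate',rect(C[m]),m.sum(), np.percentile(C[m][:,2],[5,50,95]))
go([.6513,.0205,.14],down(17.1-37.4),half=False)
E
```

```text
[ 0.42190817 -0.3376376   0.11602078] [ 1.79920571e+02 -1.56188197e-01  1.72085594e+01] 0.013506972125673599
lid plate [420.4, -337.1, 135.9, 90.7, 17.1] 1058 [0.08872164 0.09160579 0.09423774]
slide before turn [ 3.256 -2.738 -0.247] after turn [ 0.916 -4.154 -0.25 ] turn [-0.    -0.001  0.436] j [-18.  15. -26.  -0. -49. 125.] t 45.85
```

View pics/s18.png

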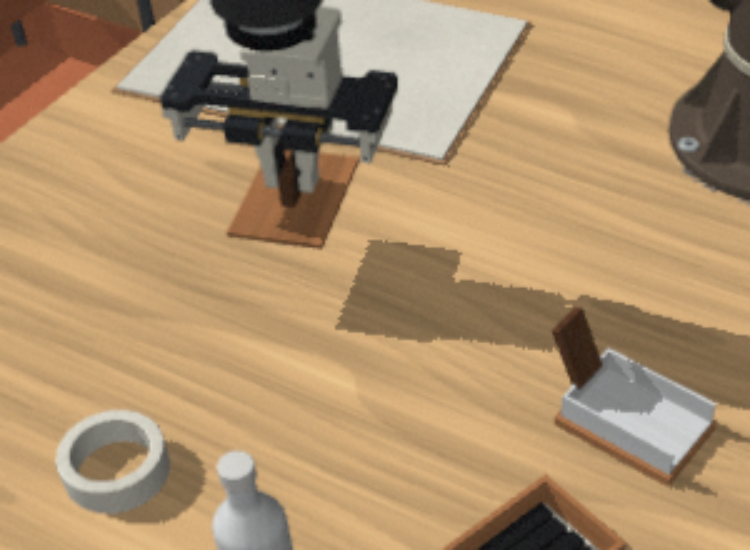

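Call:
apply_moves:
  slide:
    - [0.27,-0.23,-0.03]
    - [0.27,-0.23,-0.03]
    - [0.27,-0.23,-0.03]
    - [0.27,-0.23,-0.03]
    - [0.27,-0.23,-0.03]
    - [0.27,-0.23,-0.03]
    - [0.27,-0.23,-0.03]
    - [0.27,-0.23,-0.03]
  turn:
    - [0,0,0]
    - [0,0,0]
    - [0,0,0]
    - [0,0,0]
    - [0,0,0]
    - [0,0,0]
    - [0,0,0]
    - [0,0,0]
  jaw: [0.9,0.9,0.9,0.9,0.9,0.9,0.9,0.9]

```text
time_s: 46.65
tcp_pos: [0.5731, -0.0966, 0.1378]
eef_rot: [-180.0, 0.1, 17.2]
contact_force: [0.4, -0.0, -1.1]
gripper_width: 0.0137
```

Call:
apply_moves:
  slide:
    - [0.27,-0.23,0]
    - [0.27,-0.23,0]
    - [0.27,-0.22,0]
    - [0.27,-0.22,0]
    - [0,0,0]
    - [0,0,0]
    - [0,0,0]
    - [0,0,0]
  turn:
    - [0,0,0]
    - [0,0,0]
    - [0,0,0]
    - [0,0,0]
    - [0,0,0.09]
    - [0,0,0.09]
    - [0,0,0.09]
    - [0,0,0.09]
  jaw: [0.9,0.9,0.9,0.9,0.9,0.9,0.9,0.9]

```text
time_s: 47.45
tcp_pos: [0.649, 0.0201, 0.1372]
eef_rot: [179.9, 0.1, -14.0]
contact_force: [0.4, -0.1, -1.1]
gripper_width: 0.0138
```

Call:
apply_moves:
  slide:
    - [0,0,0]
    - [0,0,0]
    - [0,0,0]
  turn:
    - [0,0,0.076]
    - [0,0,0]
    - [0,0,0]
  jaw: [0.9,0.9,0.9]

```text
time_s: 47.75
tcp_pos: [0.6493, 0.02, 0.138]
eef_rot: [180.0, 0.1, -20.1]
contact_force: [0.4, 0.1, 0.3]
gripper_width: 0.0133
```

```bash
python3 - <<'E'
from plan import *
from meas import rect
s,p,R=st(); print(p,s['eef_rot'],s['gripper_width'])
for n in('scene','top'):
    c=cap(n); C=cloud(c)
    cv2.imwrite(f'pics/{n}19.png',cv2.resize(c['pixels'][150:370,180:500],None,fx=2.4,fy=2.4))
    if n=='scene':
        m=(abs(C[...,0]-.65)<.12)&(abs(C[...,1]-.02)<.12)&(C[...,2]>.10)&(C[...,2]<.122); print('lid',rect(C[m]),m.sum(),np.percentile(C[m][:,2],[5,50,95]))
    m=(abs(C[...,0]-.65)<.1)&(abs(C[...,1]-.02)<.1)&(C[...,2]>.02)&(C[...,2]<.05); print('box',rect(C[m]))
go([.6513,.0205,.1],down(17.1-37.4),half=False)
E
```

```text
[0.64931184 0.01995101 0.13796089] [ 1.79952648e+02  5.92171805e-02 -2.00564890e+01] 0.013340813311735452
lid [662.3, 16.0, 102.1, 92.7, -19.7] 1581 [0.11064385 0.11302746 0.11533924]
box [650.7, 22.2, 132.8, 92.1, -20.5]
box [620.8, -0.3, 154.3, 73.1, -55.3]
slide before turn [ 0.015 -0.011  0.385] after turn [ 0.014 -0.011  0.385] turn [0.    0.    0.002] j [ 19.  23. -10.   0. -57.  51.] t 47.85
```

View pics/scene19.png

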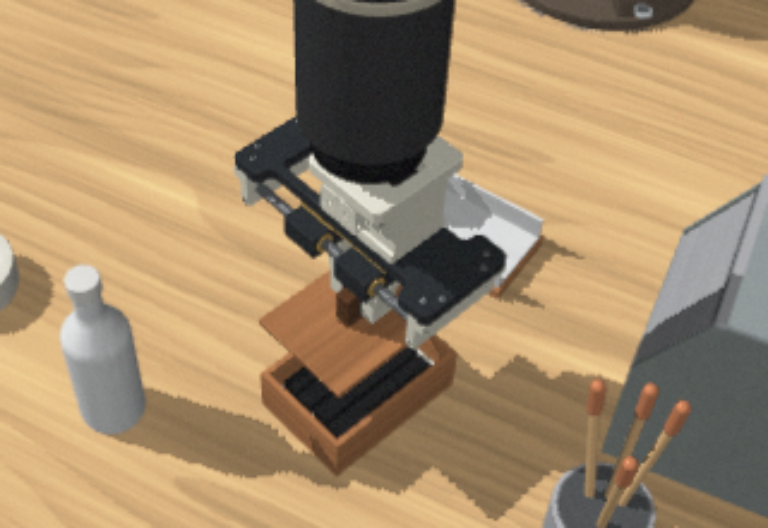

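```bash
python3 - <<'E'
from plan import *
c=cap('scene'); C=cloud(c)
a=np.radians(-20.2); U=np.array([np.cos(a),np.sin(a)]);V=np.array([-U[1],U[0]])
def ext(m):
    q=C[m][:,:2]-[.6513,.0205]; u=q@U;v=q@V
    print(len(q),'u',np.percentile(u,[.5,99.5]).round(4),'v',np.percentile(v,[.5,99.5]).round(4), 'v at u>0.02',np.percentile(v[u>.02],[1,99]).round(4))
base=(abs(C[...,0]-.65)<.12)&(abs(C[...,1]-.02)<.12)
ext(base&(C[...,2]>.105)&(C[...,2]<.12)); ext(base&(C[...,2]>.01)&(C[...,2]<.05))
C0=np.load('scene0.npy'); C=C0; base=(abs(C[...,0]-.65)<.12)&(abs(C[...,1]-.02)<.12); ext(base&(C[...,2]>.03)&(C[...,2]<.05));ext(base&(C[...,2]>.04)&(C[...,2]<.05))
print(st()[1])
E
```

```text
1571 u [-0.02    0.0624] v [-0.0445  0.0454] v at u>0.02 [-0.0439  0.0451]
2120 u [-0.0649  0.0648] v [-0.0427  0.0472] v at u>0.02 [-0.0427  0.0469]
2280 u [-0.0657  0.0647] v [-0.0441  0.0468] v at u>0.02 [-0.0436  0.0464]
693 u [-0.0664  0.0645] v [-0.0447  0.0469] v at u>0.02 [-0.0441  0.0465]
[0.64969534 0.01999256 0.13870274]
```

Call:
apply_moves:
  slide:
    - [0.02,-0.01,0.1]
    - [0,0,0.15]
    - [0,0,0.15]
    - [0,0,0.08]
    - [0,0,0.05]
    - [0,0,0.05]
    - [0,0,0.05]
    - [0,0,0]
  turn:
    - [0,0,0.002]
    - [0,0,0]
    - [0,0,0]
    - [0,0,0]
    - [0,0,0]
    - [0,0,0]
    - [0,0,0]
    - [0,0,0]
  jaw: [0.9,0.9,0.9,0.9,0.9,0.9,0.9,0.9]

```text
time_s: 48.7
tcp_pos: [0.6522, 0.0203, 0.0759]
eef_rot: [-180.0, -0.0, -20.4]
contact_force: [-0.0, 0.2, -0.3]
gripper_width: 0.0135
```

```bash
python3 - <<'E'
from plan import *
s,p,R=st(); print(p,s['eef_rot'],s['gripper_width'],s['contact_force'])
c=cap('scene'); cv2.imwrite(f'pics/s20.png',cv2.resize(c['pixels'][220:370,250:410],None,fx=4,fy=4))
E
```

```text
[0.65217635 0.02030439 0.07588159] [-1.79991264e+02 -3.04832589e-02 -2.04108637e+01] 0.013527648297060414 [-0.0471935   0.18088871 -0.27388102]
```

View pics/s20.png

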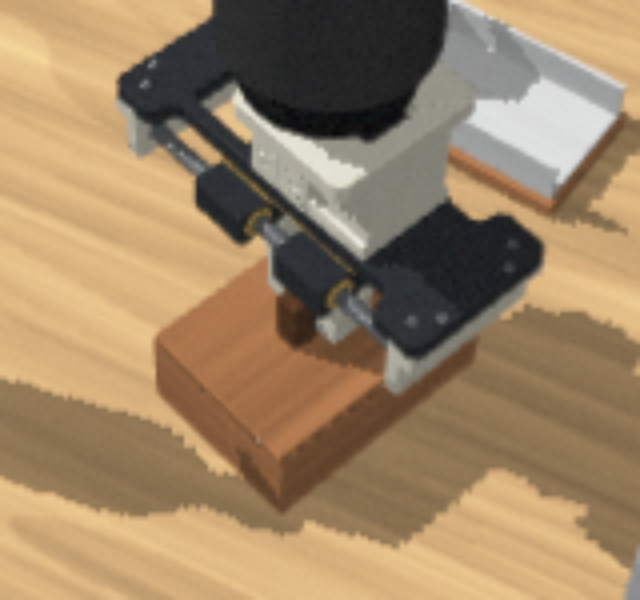

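Seated flush (edges line up at (280,450)). Press lightly, release, retreat.

Call:
apply_moves:
  slide:
    - [0,0,0.01]
    - [0,0,0]
    - [0,0,0]
    - [0,0,0]
    - [0,0,0]
    - [0,0,-0.2]
    - [0,0,-0.4]
    - [0,0,-0.4]
  turn:
    - [0,0,0]
    - [0,0,0]
    - [0,0,0]
    - [0,0,0]
    - [0,0,0]
    - [0,0,0]
    - [0,0,0]
    - [0,0,0]
  jaw: [0.9,0.8,0.7,0.6,0.5,0.5,0.5,0.5]

```text
time_s: 49.55
tcp_pos: [0.6515, 0.0201, 0.1756]
eef_rot: [179.9, 0.1, -20.4]
contact_force: [1.3, -0.1, 0.8]
gripper_width: 0.0435
```

Call:
apply_moves:
  slide:
    - [0,0,-0.4]
    - [0,0.4,-0.4]
    - [0,0.4,0]
    - [0,0.4,0]
    - [0,0.4,0]
    - [0,0,0]
    - [0,0,0]
  turn:
    - [0,0,0]
    - [0,0,0]
    - [0,0,0]
    - [0,0,0]
    - [0,0,0]
    - [0,0,0]
    - [0,0,0]
  jaw: [0.5,0.5,0.5,0.5,0.5,0.5,0.5]

```text
time_s: 50.25
tcp_pos: [0.5975, -0.1262, 0.2508]
eef_rot: [-180.0, -0.1, -20.5]
contact_force: [-0.5, 0.1, -0.3]
gripper_width: 0.0438
```

```bash
python3 - <<'E'
from plan import *
from meas import rect
s,p,R=st(); print(p,s['eef_rot'],s['time_s'])
for n in('scene','top'):
    c=cap(n); C=cloud(c); cv2.imwrite(f'pics/{n}21.png',c['pixels'])
    hsv=cv2.cvtColor(c['pixels'],cv2.COLOR_BGR2HSV)
    b=(abs(C[...,0]-.65)<.09)&(abs(C[...,1]-.02)<.09)
    m=b&(C[...,2]>.047)&(C[...,2]<.056); print(n,'lid',rect(C[m]),np.percentile(C[m][:,2],[5,50,95]).round(4))
    m=b&(C[...,2]>.01)&(C[...,2]<.042); print('box sides',rect(C[m]))
    m=(abs(C[...,0]-.46)<.09)&(C[...,1]<.12)&(C[...,1]>-.03)&(hsv[...,1]<70)&(C[...,2]>.012)&(C[...,2]<.05);print('pan',rect(C[m]))
    m=(abs(C[...,0]-.53)<.09)&(C[...,1]<.27)&(C[...,1]>.2)&(C[...,2]>.13)&(C[...,2]<.185)
    q=C[m]; print('flap line y-.2135-(z-.115)*.584:',np.percentile(q[:,1]-.2135-(q[:,2]-.115)*.584,[5,50,95]).round(4))
E
```

```text
[ 0.5974973  -0.12622028  0.2507909 ] [-1.79969746e+02 -5.96878805e-02 -2.05223791e+01] 50.25
scene lid [651.4, 22.3, 132.1, 92.3, -20.7] [0.0482 0.0505 0.0528]
box sides [681.0, 43.6, 157.3, 75.5, -54.7]
pan [458.6, 34.1, 111.5, 77.8, 81.4]
flap line y-.2135-(z-.115)*.584: [-0.0007  0.0029  0.0281]
top lid [598.4, 6.3, 39.5, 28.5, -23.8] [0.0482 0.0526 0.0552]
box sides [582.7, 8.5, 52.6, 20.4, -62.9]
pan [453.3, 3.1, 74.5, 52.2, -7.3]
flap line y-.2135-(z-.115)*.584: [-0.0041 -0.0002  0.0036]
```

View pics/scene21.png

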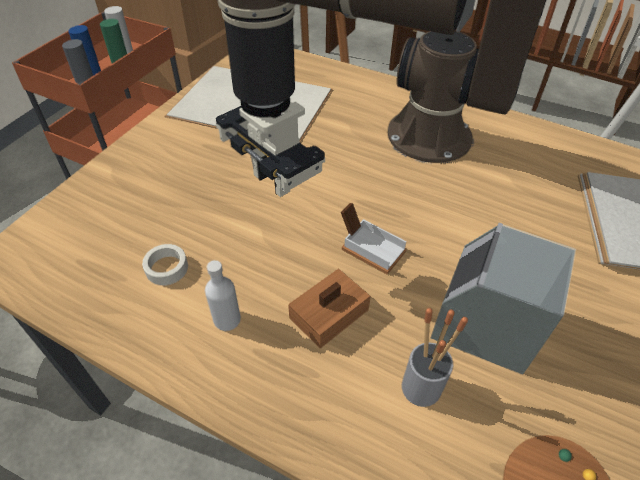

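View pics/top21.png

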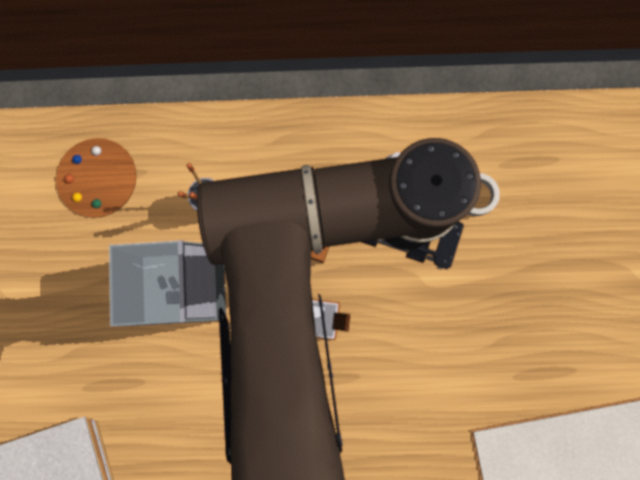

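```bash
python3 - <<'E'
from h import *
im=cv2.imread('pics/top21.png')[230:340,95:240]
cv2.imwrite('pics/z21.png',cv2.resize(cv2.convertScaleAbs(im,alpha=1.6),None,fx=5,fy=5,interpolation=cv2.INTER_CUBIC))
E
```

View pics/z21.png

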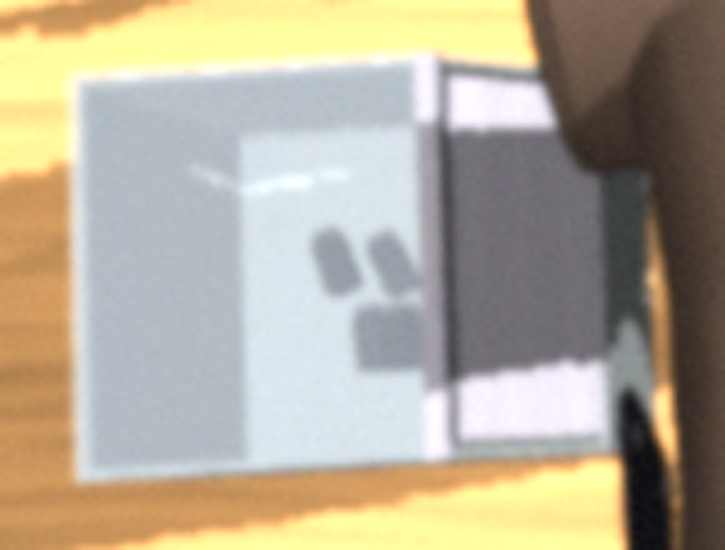

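Call:
apply_moves:
  slide:
    - [0,0.4,0]
    - [0,0.4,0]
    - [0,0.4,0]
    - [0,0.4,0]
    - [0,0.4,0]
    - [0,0.4,0]
    - [0,0,0]
    - [0,0,0]
  turn:
    - [0,0,0]
    - [0,0,0]
    - [0,0,0]
    - [0,0,0]
    - [0,0,0]
    - [0,0,0]
    - [0,0,0]
    - [0,0,0]
  jaw: [0.5,0.5,0.5,0.5,0.5,0.5,0.5,0.5]

```text
time_s: 51.15
tcp_pos: [0.5143, -0.3503, 0.2499]
eef_rot: [-180.0, 0.0, -20.5]
contact_force: [0.8, 0.0, 0.2]
gripper_width: 0.0438
```

```bash
python3 - <<'E'
from h import *
from meas import rect
c=cap('top'); cv2.imwrite('pics/t22.png',c['pixels']); C=cloud(c)
hsv=cv2.cvtColor(c['pixels'],cv2.COLOR_BGR2HSV)
m=(abs(C[...,0]-.46)<.09)&(C[...,1]<.12)&(C[...,1]>-.03)&(hsv[...,1]<60)&(C[...,2]>.012)&(C[...,2]<.05);print('pan',rect(C[m]))
m=(abs(C[...,0]-.65)<.09)&(abs(C[...,1]-.02)<.09)&(C[...,2]>.045)&(C[...,2]<.06); print('lid',rect(C[m]),np.median(C[m][:,2]))
E
```

```text
pan [458.0, 32.7, 111.6, 74.0, 81.3]
lid [651.9, 20.0, 131.0, 90.6, -20.3] 0.05213868755874916
```

View pics/t22.png

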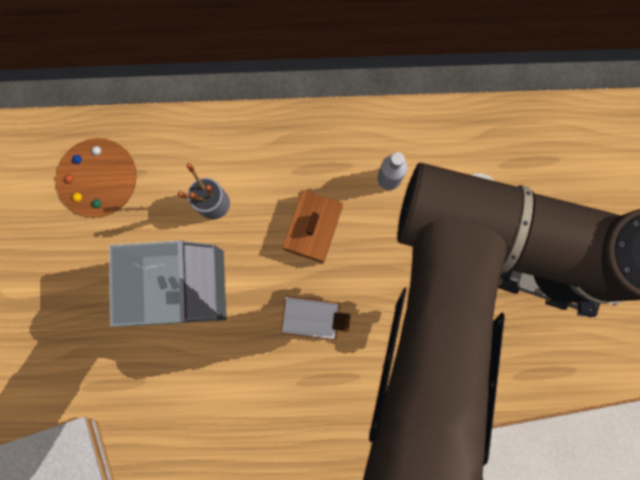

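Nothing is left on the table. The flap is shut at (200,282), the lid is home at (313,225) and the pan is on its rest at (310,317). Handing in.

```bash
python3 - <<'E'
from plant import r
print(r.close_job())
E
```

```text
the job is handed in; nothing more can be done
None
```

I gathered all six stubs in the pan, pushed the waste box flap open with the pan and tipped them in. Then I put the pan back on its rest and the lid on the stick box. I handed in at about 51 s of the 208 s allowed; no verdict was reported.

What the last pictures showed:
- **Pan:** empty and on its rest, within about 3 mm of centre and within about 1° lengthways.
- **Lid:** fully home, with the plate top at about 51 mm, within about 2 mm of centre and 1° of square.
- **Flap:** shut.
- **Table:** no stub in view. The brush pot and bottle look unmoved. The arm mostly hid the tape roll in the last top view, but the scene view just before showed it in place.
- **Stubs in the box:** I could make out only about four through the clear top. The other two are probably under the flap, because the pan came out empty and none lie on the table, but I did not see them directly.

One top-view measurement of pan and lid taken just before the last one disagreed badly, because the arm was covering them. With the arm moved away it agreed with the scene camera.

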